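Set bonded linkage rods to cure and start the timer

TASK

The rod-ends on these linkage rods have just been bonded: stand every rod that is there in a socket of the curing stand, one to a socket, stud end right down on the socket's floor and eye end up, and lay the double-ended link centred across both saddles of the cradle with its two eyes hanging free outside them. When all of them are in place, wind the timer's key clockwise all the way to its stop to start the curing time. Leave the bottle, tape and tape measure where they are.

Things in the scene. Friction and masses are not known exactly. Their poses are not given: they have to be found in the camera images.
- rod1: linkage rod, 172 mm long, about 140 g, lying on the mat: aluminium bar 18 x 18 x 120 mm, steel eye (28 mm across, 12 mm thick, race 18 mm) at one end, bare 12 mm stud at the other. Origin mid-bar on its axis; x along the bar to the eye (bar -60 to +60 mm, eye centre +80, outer end +94, stud tip -78); z up when laid flat. Eye starts roughly towards the robot. 2 to 4 rods present
- rod1_stud (a point): tip of the stud of rod1, on its axis, at x = -78 mm of the rod; same axes as the rod
- rod2: linkage rod, 172 mm long, about 140 g, lying on the mat: aluminium bar 18 x 18 x 120 mm, steel eye (28 mm across, 12 mm thick, race 18 mm) at one end, bare 12 mm stud at the other. Origin mid-bar on its axis; x along the bar to the eye (bar -60 to +60 mm, eye centre +80, outer end +94, stud tip -78); z up when laid flat. Eye starts roughly towards the robot. 2 to 4 rods present
- rod2_stud (a point): tip of the stud of rod2, on its axis, at x = -78 mm of the rod; same axes as the rod
- rod3: linkage rod, 172 mm long, about 140 g, lying on the mat: aluminium bar 18 x 18 x 120 mm, steel eye (28 mm across, 12 mm thick, race 18 mm) at one end, bare 12 mm stud at the other. Origin mid-bar on its axis; x along the bar to the eye (bar -60 to +60 mm, eye centre +80, outer end +94, stud tip -78); z up when laid flat. Eye starts roughly towards the robot. 2 to 4 rods present
- rod3_stud (a point): tip of the stud of rod3, on its axis, at x = -78 mm of the rod; same axes as the rod
- rod4: linkage rod, 172 mm long, about 140 g, lying on the mat: aluminium bar 18 x 18 x 120 mm, steel eye (28 mm across, 12 mm thick, race 18 mm) at one end, bare 12 mm stud at the other. Origin mid-bar on its axis; x along the bar to the eye (bar -60 to +60 mm, eye centre +80, outer end +94, stud tip -78); z up when laid flat. Eye starts roughly towards the robot. 2 to 4 rods present
- rod4_stud (a point): tip of the stud of rod4, on its axis, at x = -78 mm of the rod; same axes as the rod
- link: double-ended link, 198 mm long, about 200 g, lying on the bench between robot and mat: aluminium bar 18 x 18 x 130 mm with an eye (28 mm across, 12 mm thick, race 18 mm) at each end (eye centres 85 mm from the middle). Origin mid-bar on its axis; x along the bar; z up when laid flat
- stand: curing stand, fixed: steel strip 60 x 250 x 8 mm with a row of four upright square sockets (box section, 34 mm outside, 28 mm inside, 60 mm deep, mouths 68 mm above the bench), 68 mm apart along its y. Origin: centre of its underside; x across the row, away from the robot; z up
- socket1 (a point): centre of the floor of socket 1 of the stand, 8 mm above the bench, 60 mm below the mouth (socket 1 at the stand's +y end); axes as the stand's
- socket2 (a point): centre of the floor of socket 2 of the stand, 8 mm above the bench, 60 mm below the mouth (socket 1 at the stand's +y end); axes as the stand's
- socket3 (a point): centre of the floor of socket 3 of the stand, 8 mm above the bench, 60 mm below the mouth (socket 1 at the stand's +y end); axes as the stand's
- socket4 (a point): centre of the floor of socket 4 of the stand, 8 mm above the bench, 60 mm below the mouth (socket 1 at the stand's +y end); axes as the stand's
- cradle: cradle, fixed: plate 120 x 70 x 8 mm with two upright forked saddles, 12 mm thick, at x = -38 and +38 mm. Each has a slot 30 mm wide, open at the top; slot floor 58 mm, horn tops 78 mm above the bench. Origin: centre of its underside; x from saddle to saddle, the line a laid bar follows; z up
- mat: green cutting mat, fixed, 240 x 300 x 3 mm, under the rods. Origin: centre of its underside; x away from the robot, z up
- timer: clockwork timer, fixed: grey box 100 x 100 mm, 52 mm high, white dial on top, steel wing key in its middle. Origin: centre of its underside, z up
- key (a joint): turn of the timer's wing key, rad: grows as it is wound clockwise seen from above; 0 run down, 4.4 at its stop = fully wound. A light spring (0.009 N m per rad) resists and a brake (0.06 N m) holds the key wherever it is let go, so it is wound in several part turns. Starts at 0 to 0.7
- key_grip (a point): point on the key's vertical axis in the middle of its wing, 82 mm above the bench; turns with the key. The wing is an upright blade 46 mm long along the point's x, 10 mm thick along its y, from 65 to 97 mm above the bench; box top below it at 52 mm
- bottle: bystander: red plastic bottle of thread-locker, 38 mm wide, 105 mm tall, standing; origin at the centre of its base
- tape: bystander: roll of black tape lying flat, 90 mm across, 19 mm high; origin at the centre of its underside
- measure: bystander: yellow and black tape measure, 75 x 40 x 68 mm, standing; origin at the centre of its underside
Things that resemble listed ones, but are neither listed nor needed, are in the scene too. What is shaped like the timer but blue or pink is not meant. Leave any purple look-alike of the rod3 alone.

How it is judged (in metres and radians):
On the way, in this order (a step that is already met when the one before it is completed fails the run):
1. every rod present stands in a socket, eye up, and the link lies across the cradle ((distance between rod1_stud and socket1 below 0.02 m or distance between rod1_stud and socket2 below 0.02 m or distance between rod1_stud and socket3 below 0.02 m or distance between rod1_stud and socket4 below 0.02 m) and angle between each of rod1, rod2, rod3, rod4's own x axis and vertical below 0.36 rad and linear speed of each of rod1, rod2, rod3, rod4, link below 0.03 m/s and (distance between rod2_stud and socket1 below 0.02 m or distance between rod2_stud and socket2 below 0.02 m or distance between rod2_stud and socket3 below 0.02 m or distance between rod2_stud and socket4 below 0.02 m) and (distance between rod3_stud and socket1 below 0.02 m or distance between rod3_stud and socket2 below 0.02 m or distance between rod3_stud and socket3 below 0.02 m or distance between rod3_stud and socket4 below 0.02 m) and (distance between rod4_stud and socket1 below 0.02 m or distance between rod4_stud and socket2 below 0.02 m or distance between rod4_stud and socket3 below 0.02 m or distance between rod4_stud and socket4 below 0.02 m) and x of link in the frame of cradle between -0.02 and 0.02 m and y of link in the frame of cradle between -0.012 and 0.012 m and z of link in the frame of cradle between 0.06 and 0.074 m and angle between the x axis of link and the x axis of cradle, either way round below 0.2 rad), for 0.3 s.
2. then the timer is wound to its stop (value of joint key above 4.2 rad), for 0.2 s.
At the end, for the whole second after the job is handed in: Rods present at rest, eye up: stud tip within 20 mm of a socket's floor centre, lean under 0.36 rad. Link at rest in both cradle slots: within 20 mm of centre along, 12 mm across, axis 60-74 mm above bench, within 0.2 rad of cradle's x. Key past 4.2 rad, wound after all that (all of step 1 and value of joint key above 4.2 rad); the robot touches nothing.
It fails at once if the bottle is moved more than 40 mm (distance of bottle from where it was at the start of the episode above 0.04 m).
It fails at once if the tape is moved more than 40 mm (distance of tape from where it was at the start of the episode above 0.04 m).
It fails at once if the measure is moved more than 40 mm (distance of measure from where it was at the start of the episode above 0.04 m).
Of rod1, rod2, rod3, rod4 only 2 to 4 are there at a start; the rules pass over those that are not, and their reading is None.
At some moment in a run one of rod1, rod2, rod3, rod4, link may be knocked a few centimetres aside while the robot is not near it.
Once in a run the grip may slacken for a moment while it holds something.
It also fails if it takes over 210 s, if anything falls off the work surface, if the arm or the gripper's body presses on something with over 40 N, if the wrist force passes 120 N, or if a joint passes its speed limit or range.

ROBOT

A 6-joint arm with a two-finger parallel gripper is mounted at the origin on the work surface. World frame = base frame: x ahead of the robot, y to its left, z up, the work surface at z = 0. Lengths are in mm, angles in rad, forces in N, time in s.
With the tool pointing down it reaches from about 375 to 975 mm from the base axis. Payload 3.8 kg.
Tool frame: the origin (TCP) lies at the centre of the arm's flange, where the gripper is bolted on; the fingertips stand 166 mm ahead of it and the grasp point (between the pads) lies 147 mm ahead of it (manip.tip_reach is the distance from the TCP to the fingertips, in mm); z points along the fingers, y is the line along which they close (so a half turn about z gives the same grasp; the last joint's range is limited). The gripper opens to 88 mm and grips with 3 to 60 N. Pads are 18 mm wide; open, the fingers measure 123 mm over their backs; the gripper's body (75 mm by 187 mm) begins 45 mm behind the grasp point.
Start: joints at [-1.264, 0.264, 1.604, -0, 1.274, -0.037], TCP at [227.515, -635.497, 404.706] pointing down, gripper open.
Joint ranges: [-2.63, 2.63], [-0.94, 2.18], [0.31, 2.57], [-1.31, 4.45], [0, 2.66], [-2.55, 2.55]. Speed limits (rad/s): [2.57, 2.57, 3.14, 3.14, 3.14, 3.14].

INTERFACE

Orientations are given as [roll, pitch, yaw] about the fixed x, y, z axes, in that order (R = Rz(yaw) Ry(pitch) Rx(roll)).
In Python, from station import manip, capture, camera_model, job gives the robot as it stands. The module is installed in compiled form; this text tells all that it offers.
- The arm moves only by the tool play_rows, never from a script. Its arguments are lists of equal length, an entry for each row: "slide": the shift along the tool's x, y, z in cm, a list of three; "turn": the turn about the tool's z in rad. In form: {"slide": [[tx, ty, tz], ...], "turn": [turn, ...]}. A call has 1 to 12 rows; each row shifts and turns the commanded pose from where the row before left it, along the tool's axes as they then stand; what a row does not reach is not made up. A row lasts 1/12 s, in which the tool goes at most 41.7 mm and 7.16 degrees, less where a joint would pass 70% of its speed; a pose out of reach is approached as far as the arm can. A call is refused whole if a number of a shift passes 4.17 or a number of a turn 0.125, either way. A call with a gripper value outside its range is refused whole. "claw" is the closure, from -1 (fully open) to 1 (shut), set as the call begins (left out, the last holds). The fingers move at their own pace and stop on an object; the grip force is fixed at half the most. Time passes only in rows, so rows that do not move let the fingers close. It gives the time, the measured TCP pose, the force, the opening and the grip force at its end, in the units of the state.
- manip.sense(): the state, without advancing time (a new reading comes with each control period).
- capture(name): name is "scene" or "side" or "wrist"; returns the picture (480x640x3 uint8, red, green, blue); there is no depth.
- camera_model(name): a dict with "camera_matrix" (3x3 intrinsics, pixels), "extrinsics" (4x4, takes a point from camera to world coordinates). Camera axes: x right, y down, z forward; pixel columns grow to the right and rows downward; lengths in mm; the calibration is good to about 2 mm. The wrist camera is an equidistant fisheye: a pixel r from the principal point sees the ray r / f radians off the axis. A picture is of the moment at which its call begins: read the wrist's pose just before it. camera_model takes no time and is no camera call; for the wrist camera it gives the pose at the moment of the call.
- job.hand_in(): hands the job in; it is judged then, once.
The state is a dict: "t": time; "joint_pos": joint angles; "joint_velocities": joint speeds; "joint_torque": joint torques, N m; "ee_pos": TCP position; "orientation": TCP orientation; "ft_force": force on the tool from outside, world axes, zero at the start; "torque": the same for the moment, N m; "gripper_width": finger opening in mm; "grip_force": force on a finger pad.
Only numpy, scipy, OpenCV 4.12 (cv2) and the standard library are available. Lean on these libraries where they do the work, as an engineer would, in place of code of your own. Each camera call takes 0.05 s, during which the arm holds its last target. There are 200 camera calls.

## Working session

There is one attempt and no reset: what is moved stays moved. The work goes in short steps, Python scripts to look and compute and a tool call to move; the robot and the scene stay as the last step left them, time stands still between calls to the robot, and variables do not carry over. Pictures are saved under pics/ and viewed, at most 14 in all, crops included, and the job is handed in when it is done.

Besides the shell and the picture viewer there is one more tool, called by a JSON object that holds its "fn" and its "kwargs", one argument or row to a line. play_rows: Moves the arm, as the interface text tells. Its arguments: {"type":"object","properties":{"slide":{"type":"array","items":{"type":"array","items":{"type":"number"}}},"turn":{"type":"array","items":{"type":"number"}},"claw":{"type":"number"}},"required":["slide","turn"]}

```bash
mkdir -p pics; python3 - <<'E'
from station import manip,capture,camera_model
import cv2
s=manip.sense();print({k:s[k] for k in('t','ee_pos','orientation','gripper_width')})
for n in('scene','side','wrist'):
    m=camera_model(n);print(n,m['camera_matrix'],m['extrinsics'])
    cv2.imwrite(f'pics/{n}0.png',capture(n)[:,:,::-1])
E
```

```text
{'t': 0.0, 'ee_pos': array([ 227.43827172, -635.17411031,  403.42148889]), 'orientation': array([-3.13944358e+00, -6.98921153e-05,  3.43849808e-01]), 'gripper_width': 88.19638039173864}
scene [[486.29649819   0.         312.84950273]
 [  0.         486.29649819 236.79075559]
 [  0.           0.           1.        ]] [[-1.87673291e-01  7.63477893e-01 -6.17964596e-01  1.22625267e+03]
 [ 9.82209631e-01  1.50072257e-01 -1.12882944e-01  8.39035904e+01]
 [ 6.55570890e-03 -6.28155892e-01 -7.78059894e-01  9.75961940e+02]
 [ 0.00000000e+00  0.00000000e+00  0.00000000e+00  1.00000000e+00]]
side [[598.87288024   0.         320.86418731]
 [  0.         598.87288024 241.46143702]
 [  0.           0.           1.        ]] [[-9.21203683e-01 -3.01082123e-01  2.46441331e-01  1.26216030e+02]
 [-3.88987342e-01  6.98810649e-01 -6.00293698e-01  9.54996178e+02]
 [ 8.52187447e-03 -6.48855324e-01 -7.60864079e-01  1.36823517e+03]
 [ 0.00000000e+00  0.00000000e+00  0.00000000e+00  1.00000000e+00]]
wrist [[371.64829954   0.         326.85654086]
 [  0.         371.64829954 235.31216073]
 [  0.           0.           1.        ]] [[ 3.37809546e-01 -8.98277946e-01 -2.81036372e-01  2.99693680e+02]
 [-9.41213641e-01 -3.22799298e-01 -9.95866195e-02 -6.09178321e+02]
 [-1.26187984e-03  2.98156578e-01 -9.54516141e-01  3.83768001e+02]
 [ 0.00000000e+00  0.00000000e+00  0.00000000e+00  1.00000000e+00]]
```

View pics/scene0.png

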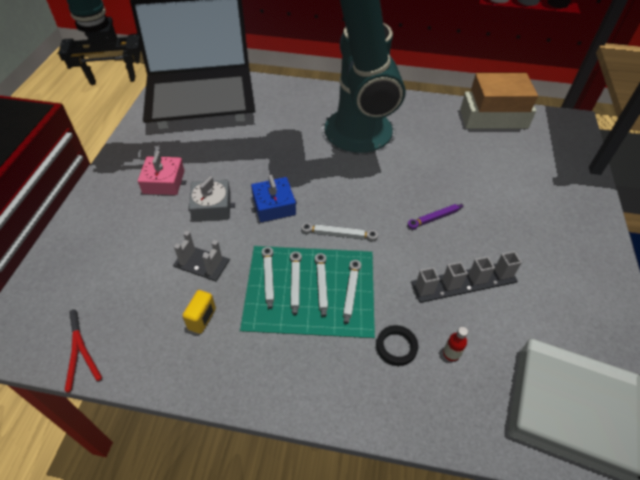

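View pics/side0.png

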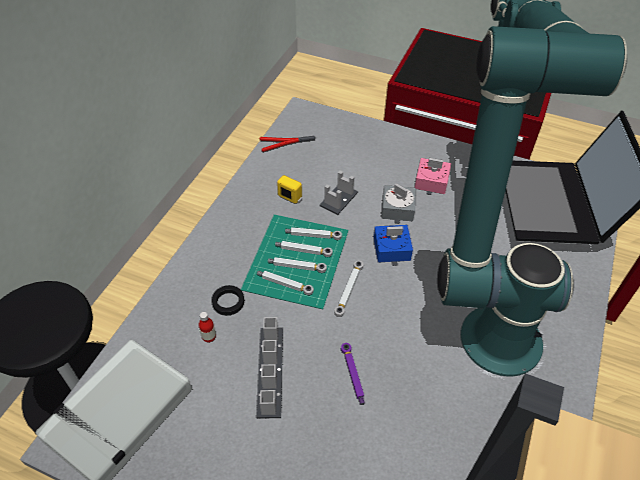

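```bash
cat > h.py <<'E'
import numpy as np,cv2
from station import manip,capture,camera_model
def ray(n,px,m=None):
    m=m or camera_model(n);K=m['camera_matrix'];E=m['extrinsics']
    u,v=px;a=(u-K[0,2])/K[0,0];b=(v-K[1,2])/K[1,1]
    if n=='wrist':
        r=np.hypot(a,b);d=np.array([a/r*np.sin(r),b/r*np.sin(r),np.cos(r)]) if r>0 else np.array([0,0,1.])
    else: d=np.array([a,b,1.])
    return E[:3,3],E[:3,:3]@d
def onz(n,px,z,m=None):
    o,d=ray(n,px,m);return (o+d*(z-o[2])/d[2])[:2]
def proj(n,P,m=None):
    m=m or camera_model(n);K=m['camera_matrix'];E=m['extrinsics']
    c=E[:3,:3].T@(np.asarray(P,float)-E[:3,3])
    if n=='wrist':
        r=np.hypot(c[0],c[1]);t=np.arctan2(r,c[2]);a,b=c[0]/r*t,c[1]/r*t
    else:a,b=c[0]/c[2],c[1]/c[2]
    return np.array([K[0,0]*a+K[0,2],K[1,1]*b+K[1,2]])
E
python3 - <<'E'
from h import *
S={'r1eye':((267,252),None,12),'r2eye':((295,257),(313,289),12),'r3':((320,258),None,12),'r4':((355,265),None,12),
'r1st':((270,305),None,12),'r2st':((295,311),None,12),'r3st':((323,313),None,12),'r4st':((347,320),None,12),
'linkA':((306,229),(339,311),9),'linkB':((373,235),(359,266),9),'s1':((510,259),(269,400),68),'s4':((427,275),(269,323),68),
'key':((208,188),(399,193),90),'cr':((202,262),(339,204),8),'tape':((397,345),(228,300),10),'bottle':((454,358),(208,338),0),'meas':((199,312),(290,189),34),'blue':((273,199),None,45)}
for k,(a,b,z) in S.items(): print(k,onz('scene',a,z).round(),None if b is None else onz('side',b,z).round())
i=cv2.imread('pics/side0.png');cv2.imwrite('pics/sidec.png',cv2.resize(i[150:330,220:440],None,fx=3.6,fy=3.3,interpolation=cv2.INTER_CUBIC)[:600])
E
```

```text
r1eye [ 530. -159.] None
r2eye [532. -87.] [518.  54.]
r3 [523. -26.] None
r4 [528.  61.] None
r1st [ 676. -114.] None
r2st [681. -55.] None
r3st [674.   8.] None
r4st [681.  64.] None
linkA [436. -79.] [425.  92.]
linkB [423.  94.] [429. -75.]
s1 [482. 414.] [470. 423.]
s4 [564. 226.] [563. 234.]
key [ 417. -336.] [ 398. -324.]
cr [ 588. -308.] [ 575. -284.]
tape [720. 179.] [718. 179.]
bottle [722. 303.] [712. 301.]
meas [ 736. -259.] [ 733. -260.]
blue [ 382. -178.] None
```

View pics/wrist0.png

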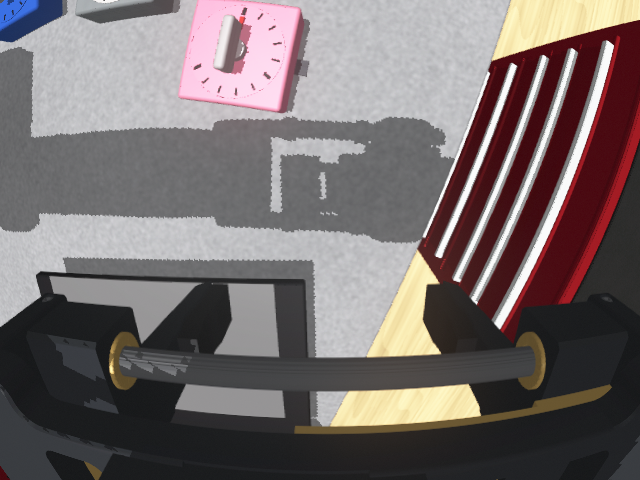

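{"fn": "play_rows", "kwargs": {
  "slide": [
    [2.0,-2.9,0],
    [2.0,-2.9,0],
    [2.0,-2.9,0],
    [2.0,-2.9,0],
    [2.0,-2.9,0],
    [2.0,-2.9,0],
    [0,0,0],
    [0,0,0],
    [0,0,0]
  ],
  "turn": [0,0,0,0,0,0,0,0,0]
}}

```text
t: 0.9
ee_pos: [281.9, -431.5, 404.9]
orientation: [3.141, 0.0, 0.344]
ft_force: [0.3, -0.6, 0.5]
gripper_width: 88.0
grip_force: 0.0
```

```bash
python3 - <<'E'
from h import *
import pickle
m=camera_model('wrist');i=capture('wrist');pickle.dump((m,i),open('w1.pkl','wb'));cv2.imwrite('pics/w1.png',i[:,:,::-1])
E
```

{"fn": "play_rows", "kwargs": {
  "slide": [
    [2.0,-2.9,0],
    [2.0,-2.9,0],
    [2.0,-2.9,0],
    [2.0,-2.9,0],
    [2.0,-2.9,0],
    [2.0,-2.9,0],
    [2.0,-2.9,0],
    [2.0,-2.9,0],
    [2.0,-2.9,0],
    [2.0,-2.9,0],
    [2.0,-2.9,0],
    [2.0,-2.9,0]
  ],
  "turn": [0,0,0,0,0,0,0,0,0,0,0,0]
}}

```text
t: 1.95
ee_pos: [391.4, -22.0, 405.2]
orientation: [3.141, -0.001, 0.342]
ft_force: [-0.1, -0.9, 0.5]
gripper_width: 87.8
grip_force: 0.0
```

{"fn": "play_rows", "kwargs": {
  "slide": [
    [2.0,-2.9,0],
    [0,0,0],
    [0,0,0],
    [0,0,0],
    [0,0,0],
    [0,0,0]
  ],
  "turn": [0,0.115,0.115,0.114,0,0]
}}

```text
t: 2.45
ee_pos: [400.3, 10.8, 404.8]
orientation: [3.141, 0.0, 0.002]
ft_force: [-0.2, 0.5, 0.4]
gripper_width: 87.9
grip_force: 0.0
```

```bash
python3 - <<'E'
from h import *
import pickle
m=camera_model('wrist');i=capture('wrist');pickle.dump((m,i),open('w2.pkl','wb'));cv2.imwrite('pics/w2.png',i[:,:,::-1])
E
```

```text
(no output)
```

View pics/w1.png

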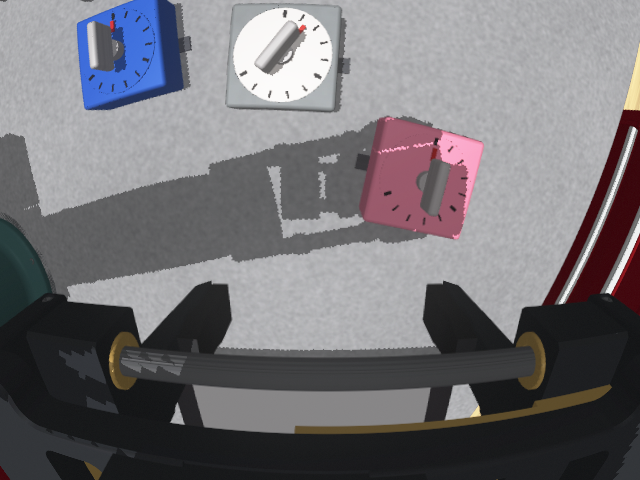

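View pics/w2.png

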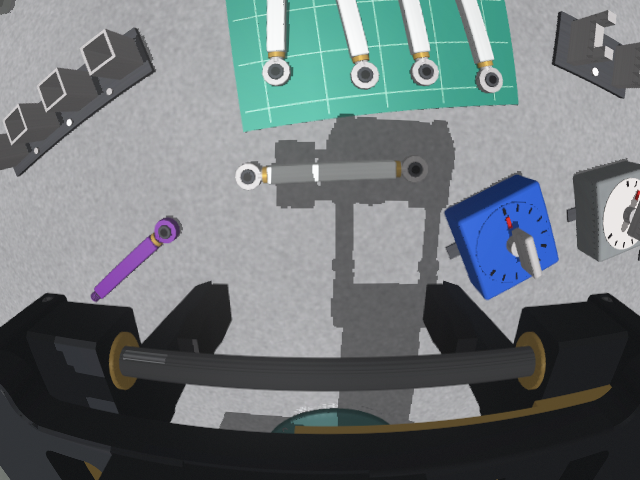

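{"fn": "play_rows", "kwargs": {
  "slide": [
    [3.2,1.0,0],
    [3.2,1.0,0],
    [3.2,1.0,0],
    [3.2,1.0,0],
    [3.2,1.0,0],
    [3.2,1.0,0],
    [0,0,0],
    [0,0,0],
    [0,0,0]
  ],
  "turn": [0,0,0,0,0,0,0,0,0]
}}

```text
t: 3.25
ee_pos: [591.3, -49.3, 404.0]
orientation: [-3.141, 0.002, -0.0]
ft_force: [0.0, -1.2, 0.6]
gripper_width: 88.4
grip_force: 0.0
```

```bash
python3 - <<'E'
from h import *
import pickle
m=camera_model('wrist');i=capture('wrist');pickle.dump((m,i),open('w3.pkl','wb'));cv2.imwrite('pics/w3.png',i[:,:,::-1])
m2,i2=pickle.load(open('w2.pkl','rb'))
for n,p,z in [('e4',(276,72),12),('e3',(365,75),12),('e2',(426,71),12),('e1',(490,79),12),('la',(248,177),15),('lb',(415,169),15),('so',(100,52),68),('so',(52,88),68),('so',(15,122),68),('cr hole',(595,71),8)]: print(n,onz('wrist',p,z,m2).round(1))
E
```

```text
e4 [529.3  60.9]
e3 [526.  -26.9]
e2 [533.7 -88.8]
e1 [ 532.4 -160. ]
la [423.5  90.6]
lb [432.4 -79.2]
so [560.1 226.4]
so [534.5 290.5]
so [507.5 352.7]
cr hole [ 566.5 -310.6]
```

View pics/w3.png

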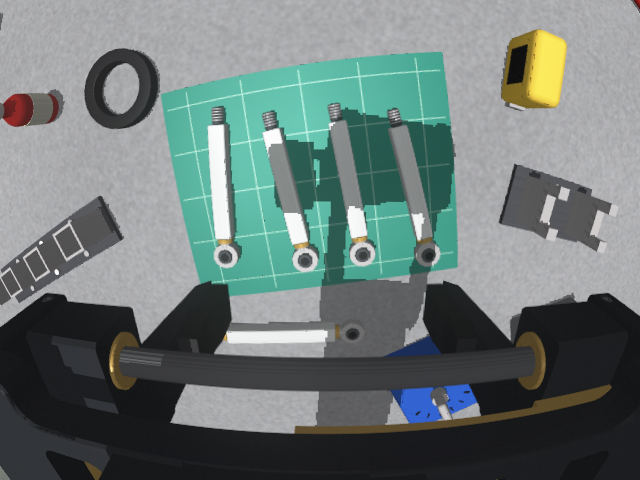

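```bash
python3 - <<'E'
from h import *
import pickle
m,i=pickle.load(open('w3.pkl','rb'));m1,i1=pickle.load(open('w1.pkl','rb'))
for e,s in [((226,257),(218,107)),((305,261),(269,112)),((363,255),(335,103)),((429,255),(393,109))]:
    a=onz('wrist',e,12,m);b=onz('wrist',s,12,m);print('rod eye',a.round(1),'stud',b.round(1),'len',np.linalg.norm(a-b).round(1),'dir',np.arctan2(*(b-a)[::-1]).round(3))
for p,z in [((283,55),52),((261,66),97),((296,25),97),((233,4),52),((340,6),52),((335,109),52),((228,105),52)]: print('timer',onz('wrist',p,z,m1).round(1))
c=cv2.resize(i[150:270,480:640],None,fx=4,fy=4,interpolation=cv2.INTER_CUBIC)[:,:,::-1]
d=cv2.resize(i1[0:120,210:370],None,fx=4,fy=4,interpolation=cv2.INTER_CUBIC)[:,:,::-1]
cv2.imwrite('pics/c1.png',cv2.resize(np.vstack([c,d]),None,fx=.6,fy=.6))
E
```

```text
rod eye [526.1  61.2] stud [686.9  60.5] len 160.8 dir -0.004
rod eye [522.2 -26. ] stud [679.2   7.9] len 160.7 dir 0.213
rod eye [529.  -88.3] stud [687.3 -57.4] len 161.2 dir 0.193
rod eye [ 528.6 -161.5] stud [ 682.6 -115.1] len 160.9 dir 0.293
timer [ 399.7 -348.7]
timer [ 380.2 -343.1]
timer [ 419.7 -357.4]
timer [ 433.7 -287.4]
timer [ 460.2 -380.3]
timer [ 368.4 -408.6]
timer [ 341.8 -316.1]
```

View pics/c1.png

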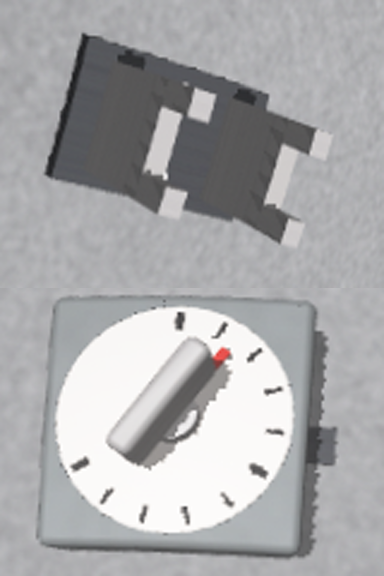

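{"fn": "play_rows", "kwargs": {
  "slide": [
    [-1.6,-2.75,3.0],
    [-1.6,-2.75,3.0],
    [-1.6,-2.75,3.0],
    [-1.6,-2.75,3.0],
    [0,0,2.0],
    [0,0,2.0],
    [0,0,0],
    [0,0,0],
    [0,0,0]
  ],
  "turn": [0,0,0,0,0,0,0,0,0],
  "claw": 0
}}

```text
t: 4.05
ee_pos: [530.8, 56.1, 252.0]
orientation: [-3.141, -0.002, -0.0]
ft_force: [0.3, -0.5, 0.3]
gripper_width: 43.6
grip_force: 0.0
```

```bash
python3 - <<'E'
from h import *
import pickle
m,i=pickle.load(open('w3.pkl','rb'))
H=[(564.2,193.3),(552.1,234.6),(613.3,209.6),(601.3,246.7)]
P=[onz('wrist',p,78,m) for p in H];print(np.round(P,1))
F=[onz('wrist',p,58,m) for p in [(547.9,209.6),(597.5,224.2)]];print(np.round(F,1))
i=capture('wrist');cv2.imwrite('pics/w4.png',i[:,:,::-1]);print(manip.sense()['ee_pos'],proj('wrist',[527.5,61,12]))
E
```

```text
[[ 614.7 -279.4]
 [ 572.8 -271.8]
 [ 600.7 -353.5]
 [ 559.2 -345.3]]
[[ 593.3 -275.6]
 [ 578.8 -351. ]]
[531.2705226   55.97603364 252.438917  ] [318.58124781 254.1747061 ]
```

View pics/w4.png

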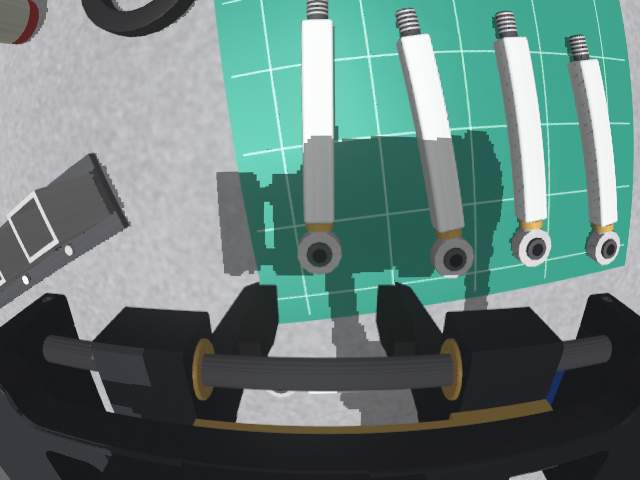

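{"fn": "play_rows", "kwargs": {
  "slide": [
    [-0.35,-0.5,2.0],
    [0,0,2.0],
    [0,0,2.0],
    [0,0,1.3],
    [0,0,0.6],
    [0,0,0],
    [0,0,0]
  ],
  "turn": [0,0,0,0,0,0,0]
}}

```text
t: 4.68
ee_pos: [527.9, 61.0, 172.5]
orientation: [-3.141, -0.002, -0.001]
ft_force: [0.6, -0.5, 0.5]
gripper_width: 44.0
grip_force: 0.0
```

{"fn": "play_rows", "kwargs": {
  "slide": [
    [0,0,0],
    [0,0,0],
    [0,0,0],
    [0,0,0],
    [0,0,0],
    [0,0,0]
  ],
  "turn": [0,0,0,0,0,0],
  "claw": 1
}}

```text
t: 5.18
ee_pos: [527.9, 61.1, 172.6]
orientation: [-3.142, -0.002, -0.0]
ft_force: [-0.2, -0.3, 6.2]
gripper_width: 27.2
grip_force: 30.0
```

{"fn": "play_rows", "kwargs": {
  "slide": [
    [0.15,0,-1.5],
    [0.15,0,-1.5],
    [0.45,0,-1.5],
    [0.45,0,-1.45],
    [0.75,0,-1.4],
    [0.75,0,-1.4],
    [1.0,0,-1.2],
    [1.0,0,-1.2],
    [1.25,0,-1.0],
    [1.25,0,-1.0],
    [1.4,0,-0.7],
    [1.4,0,-0.7]
  ],
  "turn": [0,0,0,0,0,0,0,0,0,0,0,0]
}}

```text
t: 6.18
ee_pos: [627.2, 61.2, 316.7]
orientation: [3.142, 0.001, -0.0]
ft_force: [-0.8, 0.4, -2.5]
gripper_width: 26.9
grip_force: 30.0
```

{"fn": "play_rows", "kwargs": {
  "slide": [
    [1.5,0,-0.4],
    [1.5,0,-0.4],
    [1.5,0,-0.2],
    [0,0,0]
  ],
  "turn": [0,0,0,0]
}}

```text
t: 6.52
ee_pos: [674.0, 61.1, 326.9]
orientation: [-3.142, -0.002, -0.0]
ft_force: [0.4, 0.7, -1.4]
gripper_width: 26.7
grip_force: 30.0
```

```bash
python3 - <<'E'
from h import *
a=capture('side');b=capture('wrist');print(proj('side',[675,61,80]),manip.sense()['ee_pos'])
u,v=proj('side',[675,61,100]).astype(int)
c=cv2.resize(a[v-70:v+80,u-90:u+110],(533,400));d=cv2.resize(b,(533,400));
cv2.imwrite('pics/p1.png',np.vstack([c,d])[:,:,::-1][:, :])
cv2.imwrite('pics/p1.png',cv2.resize(np.vstack([c,d])[:,:,::-1],(400,600)))
E
```

```text
[259.68667085 258.10555868] [671.70462538  61.12461535 325.82122141]
```

View pics/p1.png

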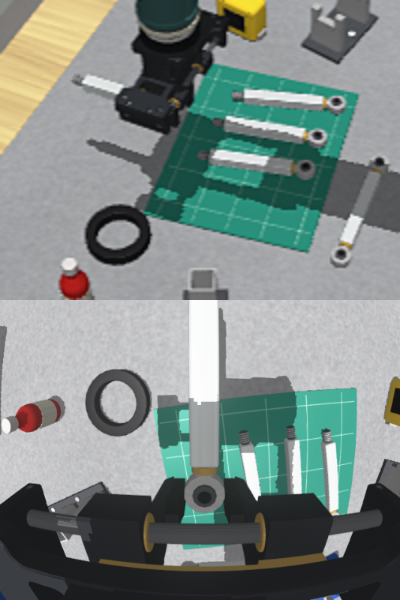

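{"fn": "play_rows", "kwargs": {
  "slide": [
    [0,0,2.5],
    [0,0,3.0],
    [0,0,3.0],
    [0,0,2.0],
    [0,0,0]
  ],
  "turn": [0,0,0,0,0],
  "claw": 0.45
}}

```text
t: 7.03
ee_pos: [667.6, 61.0, 215.1]
orientation: [3.141, 0.013, -0.0]
ft_force: [-1.6, 0.1, -2.1]
gripper_width: 27.2
grip_force: 30.0
```

{"fn": "play_rows", "kwargs": {
  "slide": [
    [0,0,0],
    [0,0,0]
  ],
  "turn": [0,0],
  "claw": 0.41
}}

```text
t: 7.2
ee_pos: [672.2, 61.2, 223.0]
orientation: [-3.141, -0.001, -0.0]
ft_force: [-0.6, 0.6, -0.2]
gripper_width: 26.8
grip_force: 30.0
```

{"fn": "play_rows", "kwargs": {
  "slide": [
    [0,0,0],
    [0,0,0]
  ],
  "turn": [0,0],
  "claw": 0.39
}}

```text
t: 7.37
ee_pos: [673.1, 61.2, 224.4]
orientation: [-3.141, -0.004, -0.0]
ft_force: [0.4, -0.4, -2.4]
gripper_width: 27.1
grip_force: 21.9
```

{"fn": "play_rows", "kwargs": {
  "slide": [
    [0,0,0],
    [0,0,0]
  ],
  "turn": [0,0],
  "claw": 0.38
}}

```text
t: 7.53
ee_pos: [672.8, 61.1, 223.5]
orientation: [-3.141, -0.003, -0.0]
ft_force: [0.3, 0.4, -1.6]
gripper_width: 27.4
grip_force: 3.0
```

```bash
python3 - <<'E'
from h import *
b=capture('wrist')[::2,::2];cv2.imwrite('pics/t1.png',b[:,:,::-1]);print(proj('wrist',[830,61,72]),proj('wrist',[818,61,9]))
E
```

```text
[326.94212373 -80.46306164] [326.84095456  -2.17380729]
```

View pics/t1.png

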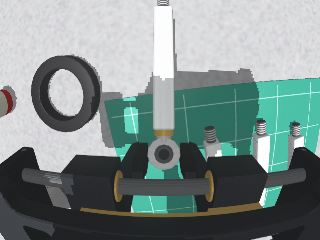

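{"fn": "play_rows", "kwargs": {
  "slide": [
    [0.5,0,-1.0],
    [0.4,0,-1.0],
    [1.3,0,-1.9],
    [1.6,0,-1.7],
    [1.8,0,-1.4],
    [2.0,0,-1.1],
    [2.2,0,-0.8],
    [2.3,0,-0.6],
    [1.6,0,-0.2],
    [0,0,0],
    [0,0,0]
  ],
  "turn": [0,0,0,0,0,0,0,0,0,0,0],
  "claw": 0.382
}}

```text
t: 8.5
ee_pos: [809.8, 61.0, 319.6]
orientation: [-3.142, -0.001, -0.0]
ft_force: [-0.3, 0.0, -1.7]
gripper_width: 27.4
grip_force: 13.2
```

```bash
cat > look.py <<'E'
# print rod tilt: stud position seen by wrist, and save small picture
from h import *
import sys
b=capture('wrist');cv2.imwrite('pics/'+sys.argv[1]+'.png',b[::2,::2,::-1])
s=manip.sense();x,y,z=s['ee_pos'];yaw=s['orientation'][2];print(s['ee_pos'].round(1),s['grip_force'])
for th in (0,.6,1.0,1.2,1.4,1.57,1.8):
    d=158*np.cos(th);print(th,proj('wrist',[x+d*np.cos(yaw),y+d*np.sin(yaw),z-159-158*np.sin(th)]).round()/2)
E
python3 look.py t2
```

```text
[808.9  61.1 318.9] 13.18155437707901
0 [163.5 -37. ]
0.6 [163.5  18.5]
1.0 [163.5  55.5]
1.2 [163.  74.]
1.4 [163.   92.5]
1.57 [163. 108.]
1.8 [163.  129.5]
```

View pics/t2.png

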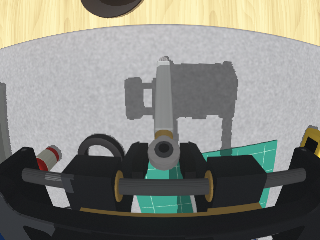

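{"fn": "play_rows", "kwargs": {
  "slide": [
    [0,0,0],
    [0,0,0]
  ],
  "turn": [0,0],
  "claw": 0.378
}}

```text
t: 8.72
ee_pos: [808.2, 61.1, 318.6]
orientation: [3.142, 0.001, -0.0]
ft_force: [-0.1, 0.0, -2.0]
gripper_width: 27.8
grip_force: 9.4
```

```bash
python3 look.py t3
```

```text
[808.2  61.1 318.6] 9.394798278808594
0 [163.5 -37. ]
0.6 [163.5  18.5]
1.0 [163.5  55.5]
1.2 [163.5  74. ]
1.4 [163.   92.5]
1.57 [163. 108.]
1.8 [163.  129.5]
```

View pics/t3.png

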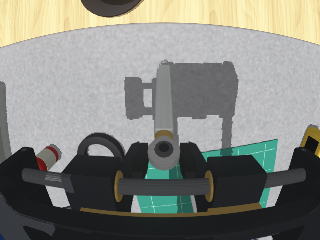

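{"fn": "play_rows", "kwargs": {
  "slide": [
    [0,0,0],
    [0,0,0]
  ],
  "turn": [0,0],
  "claw": 0.375
}}

```text
t: 8.93
ee_pos: [808.7, 61.1, 319.0]
orientation: [3.142, 0.0, -0.0]
ft_force: [-0.3, 0.7, -2.1]
gripper_width: 27.5
grip_force: 6.7
```

```bash
python3 - <<'E'
from h import *
s=manip.sense();print(s['torque'],s['grip_force'],s['gripper_width'])
a=capture('wrist').astype(int);b=cv2.imread('pics/t3.png')[:,:,::-1].astype(int)
d=np.abs(a[::2,::2]-b).max(2)[:130,120:210];print((d>25).sum(), np.argwhere(d>25)[:3] if (d>25).any() else '')
# bar profile
g=a[:,:,:].mean(2)
for v in range(60,300,12): print(v,g[v:v+3,276:380:8].mean(0).astype(int))
E
```

```text
[ 0.08807968  0.05951174 -0.01208786] 6.732528582215309 27.509508541901358
411 [[ 1 20]
 [ 2 19]
 [ 3 18]]
60 [184 188 192 189 192 196 198 193 188 195 192 191 187]
72 [187 193 198 191 198 196 195 205 190 190 190 194 191]
84 [196 199 198 192 187 193 194 196 191 194 189 187 191]
96 [193 194 194 196 197 188 196 194 191 194 193 191 191]
108 [189 189 197 182 196 193 197 189 184 195 189 198 197]
120 [192 191 192 192 190 190 192 194 189 193 188 180 196]
132 [189 188 193 190 192 198 109 107 110 110 105 109 107]
144 [189 179 190 183 188 186 109 110 108 109 106 105 107]
156 [108 187 193 189 108 114 114 115 105 107 105 104 106]
168 [109 106 106 104 108 128 130 128 106 108 106 109 107]
180 [106 109 181 183 107 128 128 127 104 109 106 106 105]
192 [105 106 184 191 105 128 127 127 121 105 104 107 108]
204 [110 107 190 184 104 129 128 126 126 104 108 109 102]
216 [110 107 106 107 105 130 128 127 129 106 105 106 105]
228 [108 107 162 165 104 131 129 127 132 103 107 106 105]
240 [187 184 182 187 186 132 130 128 131 106 189 182 191]
252 [192 185 182 188 136 133 130 128 130 104 186 188 186]
264 [186 192 191 187 122 104  87  86 137 103 178 183 189]
276 [193 188 182 189 149 101 106 106  96 102 118 185 183]
288 [ 40  39  38 107 107  51  34  34  54 105 129  37  37]
```

{"fn": "play_rows", "kwargs": {
  "slide": [
    [0,0,0],
    [0,0,0]
  ],
  "turn": [0,0],
  "claw": 0.372
}}

```text
t: 9.15
ee_pos: [809.0, 61.1, 319.0]
orientation: [-3.142, -0.0, -0.0]
ft_force: [-0.8, -0.4, -1.0]
gripper_width: 27.8
grip_force: 4.2
```

```bash
cat > tip.py <<'E'
# rod tip row in wrist picture while over the shadow/bench: narrow column profile
from h import *
s=manip.sense();print(s['grip_force'].round(1),s['gripper_width'].round(1),s['ee_pos'].round(1),s['torque'].round(3))
a=capture('wrist');g=a.mean(2)
for v in range(90,300,6): print(v,g[v:v+2,300:356:6].mean(0).astype(int))
E
python3 tip.py
```

```text
Traceback (most recent call last):
  File "tip.py", line 3, in <module>
    s=manip.sense();print(s['grip_force'].round(1),s['gripper_width'].round(1),s['ee_pos'].round(1),s['torque'].round(3))
                          ^^^^^^^^^^^^^^^^^^^^^
AttributeError: 'float' object has no attribute 'round'
```

```bash
sed -i "s/^s=.*/s=manip.sense();print(s['grip_force'],s['ee_pos'].round(1),s['torque'].round(3))/" tip.py; python3 tip.py
```

```text
4.243888556957245 [809.   61.1 319. ] [0.038 0.036 0.05 ]
90 [193 184 186 195 197 189 187 188 190 189]
96 [196 198 192 191 200 187 192 188 195 195]
102 [193 191 193 190 186 188 194 196 189 191]
108 [182 193 190 195 196 186 194 186 196 185]
114 [189 197 195 198 196 190 190 187 194 192]
120 [192 191 197 190 193 196 189 178 193 188]
126 [190 189 183 188 187 109 108 110 196 156]
132 [189 193 193 198 119 108 106 110 109 105]
138 [194 191 192 188 107 108 108 110 110 108]
144 [181 189 185 107 107 110 109 111 108 108]
150 [192 188 183 107 108 109 107 106 108 109]
156 [191 147 142 109 105 107 104 104 109 106]
162 [190 107 107 107 106 106 106 106 101 105]
168 [104 110 106 109 108 108 105 105 106 107]
174 [104 109 106 105 112 108 106 104 110 106]
180 [183 106 108 124 125 123 123 106 110 106]
186 [184 104 110 125 124 122 123 103 105 107]
192 [192 103 109 123 123 122 124 106 104 103]
198 [193 106 104 124 123 121 123 104 108 107]
204 [180 104 109 124 122 121 123 103 105 107]
210 [192 103 110 125 122 121 122 107 105 105]
216 [107 105 113 125 122 121 121 108 104 105]
222 [106 109 118 125 123 122 121 104 109 105]
228 [152 106 120 126 123 122 121 108 103 105]
234 [192 105 121 126 123 123 121 116 102 105]
240 [188 190 122 126 124 124 120 121 106 173]
246 [183 190 124 126 125 124 122 124 105 135]
252 [189 195 125 126 125 124 122 125 103 133]
258 [184 179 127 126 125 124 122 126 104 132]
264 [188 187 147 150 133 136 145 145 103 135]
270 [181 189 133  80  86  86  81 139 101 105]
276 [190 190  82  94 104 102  95  79 104 103]
282 [182 129 101  61  50  50  61 100 101 104]
288 [104 102  53  36  35  34  35  52 101 101]
294 [102 102  53  51  34  34  51  53 102 102]
```

{"fn": "play_rows", "kwargs": {
  "slide": [
    [0,0,0],
    [0,0,0]
  ],
  "turn": [0,0],
  "claw": 0.37
}}

```text
t: 9.37
ee_pos: [809.1, 61.1, 319.1]
orientation: [3.142, -0.0, -0.0]
ft_force: [-1.5, 0.4, -1.1]
gripper_width: 27.9
grip_force: 2.8
```

```bash
cat > tip.py <<'E'
# bar-end row in wrist picture -> rod angle below horizontal
from h import *
from scipy.optimize import brentq
s=manip.sense();x,y,z=s['ee_pos'];yw=s['orientation'][2];print(s['grip_force'],s['ee_pos'].round(1),s['torque'].round(3))
c=np.array([np.cos(yw),np.sin(yw),0]);k=np.array([0,0,1.]);m=camera_model('wrist')
def v_of(th): return proj('wrist',np.array([x,y,z-159])+c*(140*np.cos(th)+9*np.sin(th))+k*(-140*np.sin(th)+9*np.cos(th)),m)[1]
a=capture('wrist');g=a.mean(2)
for v in range(150,262,6): print(v,g[v:v+2,306:350:6].mean(0).astype(int))
for th in np.arange(.8,1.9,.1): print(th.round(1),v_of(th).round(),end='; ')
E
python3 tip.py
```

```text
2.7582885324954987 [809.1  61.1 319.1] [0.008 0.011 0.039]
150 [188 183 107 108 109 106 106 107]
156 [146 141 110 105 106 103 104 109]
162 [106 106 106 106 107 106 106 102]
168 [109 106 109 108 108 105 106 106]
174 [109 105 106 110 105 106 104 110]
180 [107 108 124 124 123 122 106 110]
186 [104 111 124 124 123 123 103 105]
192 [104 110 123 123 122 124 106 104]
198 [106 104 123 123 123 123 104 108]
204 [104 109 124 122 121 123 104 105]
210 [104 110 124 122 122 122 107 106]
216 [105 113 124 123 121 121 109 105]
222 [109 118 125 123 121 121 105 109]
228 [106 121 126 124 122 121 108 103]
234 [105 121 126 123 123 121 116 102]
240 [191 122 126 124 123 121 122 105]
246 [189 124 126 124 124 122 123 105]
252 [195 125 127 125 124 122 125 103]
258 [179 126 126 125 124 122 126 104]
0.8 80.0; 0.9 97.0; 1.0 114.0; 1.1 131.0; 1.2 148.0; 1.3 165.0; 1.4 182.0; 1.5 199.0; 1.6 217.0; 1.7 234.0; 1.8 251.0;
```

{"fn": "play_rows", "kwargs": {
  "slide": [
    [0,0,-0.5],
    [0,0,-1.0],
    [0,0,-1.0],
    [0,0,-0.5],
    [0,0,0],
    [0,0,0]
  ],
  "turn": [0,0,0,0,0,0],
  "claw": 0.371
}}

```text
t: 9.92
ee_pos: [809.4, 61.1, 350.6]
orientation: [-3.141, -0.002, -0.0]
ft_force: [-0.6, -0.6, -0.7]
gripper_width: 27.9
grip_force: 3.5
```

```bash
python3 tip.py
```

```text
3.4774330258369446 [809.4  61.1 350.6] [0.014 0.004 0.023]
150 [187 123 126 105 106 103 104 108]
156 [184 105 108 104 104 105 104 105]
162 [109 106 103 103 104 105 105 107]
168 [107 105 106 106 108 104 106 108]
174 [186 106 104 106 103 106 106 107]
180 [180 107 106 105 104 104 100 104]
186 [182 107 111 104 100 105 106 100]
192 [183 103 104 111 104 102 104 106]
198 [179 103 119 119 118 117 102 101]
204 [106 100 118 118 117 117 106 102]
210 [106 104 118 117 116 118 104 105]
216 [105 103 118 118 116 118 102 105]
222 [184 109 119 116 116 117 103 103]
228 [190 132 120 118 117 117 105 104]
234 [181 114 120 119 117 116 105 105]
240 [188 116 121 118 118 116 108  99]
246 [180 117 121 119 118 116 114 103]
252 [187 119 121 119 118 116 118 101]
258 [182 120 121 120 119 117 120 101]
0.8 81.0; 0.9 98.0; 1.0 114.0; 1.1 131.0; 1.2 148.0; 1.3 166.0; 1.4 183.0; 1.5 200.0; 1.6 217.0; 1.7 235.0; 1.8 252.0;
```

{"fn": "play_rows", "kwargs": {
  "slide": [
    [-0.5,-0.5,-2.3],
    [-1.5,-1.6,-2.3],
    [-2.2,-2.3,-2.3],
    [-2.2,-2.3,-1],
    [-2.2,-2.3,0],
    [-2.2,-2.3,0],
    [-2.2,-2.3,0],
    [-2.2,-2.3,0],
    [-2.2,-2.3,0],
    [-2.2,-2.3,0],
    [-2.2,-2.3,0],
    [-2.2,-2.3,0]
  ],
  "turn": [0,0,0,0,0,0,0,0,0,0,0,0],
  "claw": 0.39
}}

```text
t: 10.97
ee_pos: [567.7, 312.9, 427.2]
orientation: [3.141, 0.001, -0.0]
ft_force: [0.2, 0.1, -1.3]
gripper_width: 27.2
grip_force: 22.1
```

{"fn": "play_rows", "kwargs": {
  "slide": [
    [-2.2,-2.3,0],
    [-2.2,-2.3,0],
    [0,0,0],
    [0,0,0],
    [0,0,0]
  ],
  "turn": [0,0,0,0,0]
}}

```text
t: 11.38
ee_pos: [525.0, 358.1, 427.6]
orientation: [3.141, 0.0, 0.001]
ft_force: [0.7, 0.5, -1.6]
gripper_width: 27.2
grip_force: 22.1
```

```bash
python3 - <<'E'
from h import *
import pickle
print(manip.sense()['ee_pos'],manip.sense()['torque'])
m=camera_model('wrist');i=capture('wrist');pickle.dump((m,i),open('w5.pkl','wb'))
for p in [(560,226.4),(534.5,290.5),(507.5,352.7),(481.5,415.5)]: 
    u,v=proj('wrist',[*p,68],m);print(u.round(),v.round())
j=i[:,:,::-1].copy()
for p in [(560,226.4),(534.5,290.5),(507.5,352.7),(481.5,415.5)]:
    cv2.drawMarker(j,tuple(int(q) for q in proj('wrist',[*p,68],m)),(0,0,255),0,8)
cv2.imwrite('pics/w5.png',j)
E
```

```text
[525.01362488 358.10395643 427.55013712] [-0.04153397 -0.02730351  0.01612131]
463.0 172.0
398.0 196.0
332.0 223.0
267.0 249.0
```

View pics/w5.png

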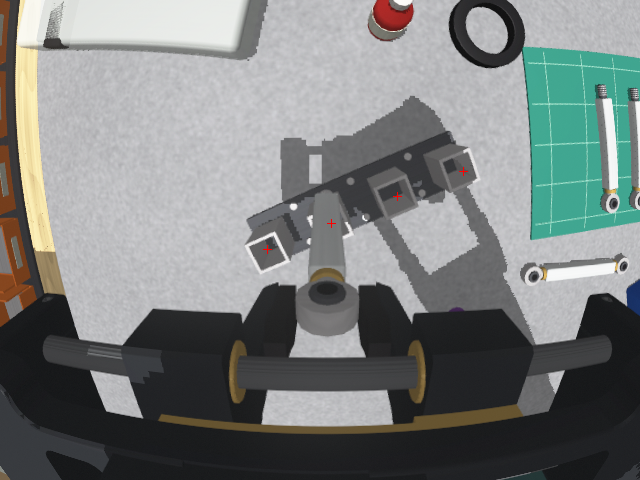

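```bash
python3 - <<'E'
from h import *
import pickle
m,i=pickle.load(open('w5.pkl','rb'))
for p in [(268,252),(393,196),(458,167)]: print(onz('wrist',p,68,m).round(1))
g=i.mean(2)
# white rim fit: bright thin rims of mouths
for c in [(268,252),(458,167),(393,196)]:
    u,v=c;sub=i[v-26:v+27,u-26:u+27].astype(int);w=((sub.min(2)>215)).astype(np.uint8)
    p=cv2.findNonZero(w);r=cv2.minAreaRect(p) if p is not None else None;print(c,w.sum(),None if r is None else ((r[0][0]+u-26,r[0][1]+v-26),r[1],r[2]))
E
```

```text
[478.5 415.1]
[534.5 295.3]
[564.1 232.4]
(268, 252) 289 ((266.7000045776367, 253.39999961853027), (34.435447692871094, 33.09380340576172), 63.43495178222656)
(458, 167) 92 ((471.7461624145508, 164.84788513183594), (33.643096923828125, 7.1561279296875), 73.81079864501953)
(393, 196) 0 None
```

{"fn": "play_rows", "kwargs": {
  "slide": [
    [-1.0,-0.9,0],
    [-2.0,-2.0,0],
    [-2.0,-2.0,0],
    [-1.05,-0.9,0],
    [0,0,0],
    [0,0,0],
    [0,0,0]
  ],
  "turn": [0,0,0,0,0,0,0]
}}

```text
t: 12.02
ee_pos: [465.2, 415.6, 427.9]
orientation: [3.141, -0.001, -0.001]
ft_force: [-0.4, -0.3, -1.3]
gripper_width: 27.3
grip_force: 22.1
```

```bash
python3 tip.py | head -20; python3 - <<'E'
from h import *
b=capture('wrist')
s=manip.sense();x,y,z=s['ee_pos'];print(proj('wrist',[x+14,y,z-159-157]),proj('wrist',[477.5,416,68]))
cv2.imwrite('pics/w6.png',b[:,:,::-1])
E
```

```text
22.06163316965103 [465.2 415.6 427.9] [-0.038 -0.014 -0.018]
150 [113 111 108 109  70  63  67 128]
156 [107 190  99  63  63  62  61  61]
162 [ 65 114 114  63  68  62  61  61]
168 [ 68 114  76  99 100  84  61  60]
174 [ 89  98 100 123  96 128  61  60]
180 [130 216  77  61  62  80  70  59]
186 [213  93  63  62  61  61 119  60]
192 [242  94  76 115 116  97 112  60]
198 [186 132 123 123 121 120  99 109]
204 [196 135 123 123 121 122 141 192]
210 [195 181 123 121 121 122 190 187]
216 [194 165 123 121 121 122 193 191]
222 [191 145 124 122 120 121 189 195]
228 [200 126 124 122 121 121 176 199]
234 [189 120 125 122 121 121 165 193]
240 [192 121 125 123 121 120 130 187]
246 [189 122 125 124 122 120 120 191]
252 [187 123 125 124 123 121 123 185]
258 [196 124 125 124 123 121 125 186]
[326.31674536 200.63178275] [325.69979192 192.92872405]
```

{"fn": "play_rows", "kwargs": {
  "slide": [
    [0,0,0.8],
    [0,0,1.0],
    [0,0,1.0],
    [0,0,1.0],
    [0,0,1.0],
    [0,0,1.0],
    [0,0,0]
  ],
  "turn": [0,0,0,0,0,0,0]
}}

```text
t: 12.7
ee_pos: [463.9, 415.5, 366.2]
orientation: [3.138, 0.004, -0.0]
ft_force: [-1.5, 0.0, -1.8]
gripper_width: 27.1
grip_force: 22.1
```

```bash
python3 tip.py | grep -v ';'
```

```text
22.068192064762115 [463.9 415.5 366.2] [0.022 0.06  0.023]
150 [203 113 108 111  99  63  63 127]
156 [109 114  90  65  64  64  63 129]
162 [76 65 64 64 64 63 62 62]
168 [116  64  64  62 101  64  61  62]
174 [116  71 101 101 102  96  60  60]
180 [100 101 102 119 127 131  61  61]
186 [101 126 116  61  62 108  90  60]
192 [112  61  63 110 101  61 125  63]
198 [ 96  74 125 125 123 122 123  82]
204 [ 96  95 124 124 123 123 100 117]
210 [125  96 124 122 122 124 100 128]
216 [150 101 125 123 122 124 124 124]
222 [202 123 125 123 122 123 191 187]
228 [202 124 126 124 123 122 186 197]
234 [193 121 127 124 124 122 175 194]
240 [199 122 127 124 124 123 140 203]
246 [194 123 127 126 124 122 121 200]
252 [191 126 127 125 125 123 125 192]
258 [200 127 127 127 126 123 127 193]
```

{"fn": "play_rows", "kwargs": {
  "slide": [
    [0.2,0,0.7],
    [0.3,0,0.8],
    [0.3,0,0.8],
    [0.3,0,0.7],
    [0.2,0,0.5],
    [0,0,0],
    [0,0,0]
  ],
  "turn": [0,0,0,0,0,0,0]
}}

```text
t: 13.33
ee_pos: [477.6, 415.9, 333.9]
orientation: [3.141, 0.001, -0.0]
ft_force: [-1.2, -0.2, -2.2]
gripper_width: 26.8
grip_force: 22.1
```

{"fn": "play_rows", "kwargs": {
  "slide": [
    [0,0,0],
    [0,0,0],
    [0,0,0],
    [0,0,0]
  ],
  "turn": [0,0,0,0],
  "claw": 0.37
}}

```text
t: 13.67
ee_pos: [477.8, 416.4, 335.6]
orientation: [-3.141, -0.001, -0.0]
ft_force: [0.4, 0.9, -1.9]
gripper_width: 28.1
grip_force: 2.8
```

```bash
python3 tip.py | grep -v ';'
```

```text
2.755754515528679 [477.8 416.4 335.6] [0.032 0.045 0.004]
150 [199 203 197 201 113 112 112 116]
156 [202 113 118 114 114 111 113 114]
162 [116 118 114 111 112 113 114 116]
168 [115 113 111 112 113 111  74  63]
174 [175 116 111 113  65  63  63  74]
180 [196 107  64  65  63  63  63  61]
186 [96 64 64 63 63 61 61 61]
192 [109  64  63  62  96 101  61  61]
198 [107  65  98 100 101 102  65  60]
204 [100 101 101 101 101 106  94  60]
210 [100 101 101 113 128 123 114  61]
216 [101 122 127 121 119 121 128  93]
222 [122  88 121 120 120 121  79 101]
228 [ 96  95 122 120 119 120 100 127]
234 [ 98 101 122 121 119 119 101 112]
240 [127 109 122 121 120 119 106 102]
246 [140 116 124 121 121 120 112 106]
252 [210 121 124 122 122 119 120 194]
258 [191 122 124 122 121 119 122 199]
```

{"fn": "play_rows", "kwargs": {
  "slide": [
    [0,0,0.3],
    [0,0,0.3],
    [0,0,0.2],
    [0,0,0]
  ],
  "turn": [0,0,0,0]
}}

```text
t: 14.05
ee_pos: [477.9, 416.3, 327.3]
orientation: [-3.141, -0.001, -0.0]
ft_force: [-0.5, -0.2, 1.3]
gripper_width: 27.8
grip_force: 2.8
```

{"fn": "play_rows", "kwargs": {
  "slide": [
    [0,0,0],
    [0,0,0],
    [0,0,0],
    [0,0,-1.0],
    [0,0,-2.0],
    [0,0,-3.0],
    [0,0,-3.0],
    [0,0,0],
    [0,0,0]
  ],
  "turn": [0,0,0,0,0,0,0,0,0],
  "claw": 0.1
}}

```text
t: 14.8
ee_pos: [478.3, 416.6, 420.8]
orientation: [-3.138, -0.005, -0.0]
ft_force: [-0.4, 0.3, -0.5]
gripper_width: 39.5
grip_force: 0.0
```

```bash
python3 - <<'E'
from h import *
a=capture('side');cv2.imwrite('pics/s2.png',a[:,:,::-1])
u,v=proj('side',[477.5,416,166]);print(u,v,proj('side',[477.5,416,68]),proj('side',[477.5,416,180]))
u,v=int(u),int(v);g=a.mean(2)
for r in range(v-12,v+40,3): print(r,g[r,u-18:u+19:3].astype(int))
E
```

```text
264.7286009228394 376.00921247807275 [267.36223705 396.05203534] [264.32797127 372.96029119]
364 [51 50 52 52 58 34 78 64 84 82 46 42 77]
367 [50 77 55 51 21 78 99 98 97 96 52 41 75]
370 [ 52  57  52  35  49 109  82  85  97  95  54 110  74]
373 [ 26  60  41  16  66  75 100  87  96  96  57  42  70]
376 [ 20  25  27  18  57 113 112  41  98 101  62  42  79]
379 [181  78  21  23  53 107  99  16 107  94  65  42  80]
382 [172 182  87  88  45 116  85  75  96  96  64  42  77]
385 [163 168  80  86  43 123 114 109  92  95  71  42  78]
388 [162 162 131  89  43 109 115 107  91  66  62  43  81]
391 [168 179  84  86  38 113 114 110 108 103  38  39  80]
394 [171  71  89  89  58 109 114 117  97 165  54  98  80]
397 [174  82  85  91  35  94 113 120  97 157  38  40  77]
400 [179  84  86  89  37  79 114 117  97 181  45  87 145]
403 [ 74  88  84  88  34 102  99  97 142 157  77  78 157]
406 [185  85  85  86  39 105  97  95 104 109  75  78 160]
409 [ 73  79 179  80  36  90  96  94 103 108  75  77 163]
412 [ 88  88  73 181  80  90  95 101 105 107  79  75 150]
415 [ 86  90  91  75  40  37  32  77  75  78  79  75 165]
```

{"fn": "play_rows", "kwargs": {
  "slide": [
    [0.1,1.5,0],
    [0.35,3.3,0],
    [0.35,3.3,0],
    [0.35,3.3,0],
    [0.35,3.3,0],
    [0.35,3.3,1.5],
    [0.35,3.3,1.5],
    [0.35,3.3,1.5],
    [0.35,3.3,1.5],
    [0.35,3.3,1.5],
    [0.35,3.3,1.5],
    [0.35,3.3,1.5]
  ],
  "turn": [0,0,0,0,0,0,0,0,0,0,0,0]
}}

```text
t: 15.85
ee_pos: [515.3, 35.8, 309.4]
orientation: [3.141, 0.004, -0.0]
ft_force: [-0.7, 0.2, 0.2]
gripper_width: 39.5
grip_force: 0.0
```

{"fn": "play_rows", "kwargs": {
  "slide": [
    [0.35,3.3,1.5],
    [0.35,3.2,0],
    [0,0,0],
    [0,0,0],
    [0,0,0],
    [0,0,0]
  ],
  "turn": [0,0,-0.107,-0.106,0,0],
  "claw": 0
}}

```text
t: 16.35
ee_pos: [522.8, -27.5, 295.4]
orientation: [-3.141, 0.003, 0.209]
ft_force: [-0.3, -0.6, -0.4]
gripper_width: 44.3
grip_force: 0.0
```

```bash
cat > eye.py <<'E'
# eyes in the wrist view: dark race circles with bright ring, cast on z=12; rod predictions as args "x,y"
from h import *
import sys
s=manip.sense();m=camera_model('wrist');i=capture('wrist');x,y,z=s['ee_pos'];yw=s['orientation'][2]
hsv=cv2.cvtColor(i,cv2.COLOR_RGB2HSV)
print(s['ee_pos'].round(1),round(yw,3))
for a in sys.argv[1:]:
    p=np.array([float(q) for q in a.split(',')]);zz=p[2] if len(p)>2 else 12
    u,v=proj('wrist',[p[0],p[1],zz+6],m).astype(int);R=34
    g=cv2.cvtColor(i,cv2.COLOR_RGB2GRAY)[v-R:v+R,u-R:u+R]
    dark=(g<85).astype(np.uint8);n,l,st,c=cv2.connectedComponentsWithStats(dark)
    for k in range(1,n):
        if 40<st[k,4]<900:
            q=onz('wrist',c[k]+[u-R,v-R],zz,m);d=q-[x,y];print(a,'area',st[k,4],'px',(c[k]+[u-R,v-R]).round(),'at',q.round(1),'tool slide cm',np.round([(d[0]*np.cos(yw)+d[1]*np.sin(yw))/10,(d[0]*np.sin(yw)-d[1]*np.cos(yw))/10],2))
E
python3 eye.py 524,-26.5 531.5,-88.5 530.5,-161; cp eye.py /tmp
```

```text
[522.8 -27.5 295.4] 0.209
524,-26.5 area 563 px [346. 215.] at [535.  -38.9] tool slide cm [0.95 1.37]
524,-26.5 area 214 px [356. 224.] at [530.  -48.1] tool slide cm [0.27 2.16]
524,-26.5 area 366 px [326. 226.] at [523.8 -26.3] tool slide cm [ 0.11 -0.1 ]
524,-26.5 area 653 px [317. 251.] at [502.8 -24. ] tool slide cm [-1.89 -0.75]
531.5,-88.5 area 802 px [384. 221.] at [536.3 -68.2] tool slide cm [0.47 4.26]
531.5,-88.5 area 222 px [425. 212.] at [549.5 -96.8] tool slide cm [1.17 7.33]
531.5,-88.5 area 681 px [437. 227.] at [ 540.4 -109.1] tool slide cm [0.02 8.34]
531.5,-88.5 area 336 px [408. 234.] at [530.5 -88.7] tool slide cm [-0.52  6.14]
531.5,-88.5 area 140 px [398. 252.] at [514.7 -85. ] tool slide cm [-1.99  5.46]
531.5,-88.5 area 186 px [437. 259.] at [ 515.1 -117.1] tool slide cm [-2.62  8.6 ]
530.5,-161 area 576 px [468. 234.] at [ 540.2 -136.2] tool slide cm [-0.56 11.  ]
530.5,-161 area 89 px [493. 254.] at [ 528.8 -163.9] tool slide cm [-2.25 13.46]
```

{"fn": "play_rows", "kwargs": {
  "slide": [
    [0.1,-0.1,2.0],
    [0,0,3.0],
    [0,0,3.0],
    [0,0,2.5],
    [0,0,1.3],
    [0,0,0.5],
    [0,0,0],
    [0,0,0]
  ],
  "turn": [0,0,0,0,0,0,0,0]
}}

```text
t: 17.07
ee_pos: [525.0, -25.4, 174.2]
orientation: [3.141, -0.0, 0.213]
ft_force: [0.5, -0.2, 0.6]
gripper_width: 43.8
grip_force: 0.0
```

{"fn": "play_rows", "kwargs": {
  "slide": [
    [0,0,0],
    [0,0,0],
    [0,0,0],
    [0,0,0],
    [0,0,0]
  ],
  "turn": [0,0,0,0,0],
  "claw": 0.39
}}

```text
t: 17.48
ee_pos: [525.6, -25.7, 175.2]
orientation: [3.141, -0.002, 0.213]
ft_force: [0.4, 1.2, 7.2]
gripper_width: 27.0
grip_force: 18.7
```

{"fn": "play_rows", "kwargs": {
  "slide": [
    [0,0,0],
    [0,0,0]
  ],
  "turn": [0,0],
  "claw": 0.38
}}

```text
t: 17.65
ee_pos: [525.7, -25.7, 175.2]
orientation: [3.141, -0.002, 0.213]
ft_force: [-0.2, -0.2, 7.1]
gripper_width: 27.5
grip_force: 9.5
```

{"fn": "play_rows", "kwargs": {
  "slide": [
    [0.15,0,-1.5],
    [0.15,0,-1.5],
    [0.45,0,-1.5],
    [0.45,0,-1.45],
    [0.75,0,-1.4],
    [0.75,0,-1.4],
    [1.0,0,-1.2],
    [1.0,0,-1.2],
    [1.25,0,-1.0],
    [1.25,0,-1.0],
    [1.4,0,-0.7],
    [1.4,0,-0.7]
  ],
  "turn": [0,0,0,0,0,0,0,0,0,0,0,0],
  "claw": 0.377
}}

```text
t: 18.65
ee_pos: [622.7, -4.5, 319.4]
orientation: [-3.141, 0.001, 0.213]
ft_force: [0.3, -0.5, -1.6]
gripper_width: 27.5
grip_force: 8.3
```

```bash
python3 tip.py|sed -n '1,40p'
```

```text
8.315800130367279 [622.7  -4.5 319.4] [-0.001  0.038 -0.023]
150 [176 175 171 159  89  80  80  80]
156 [176 174 136 127 116  79  79  79]
162 [176 167 170 134 133 102  78  78]
168 [171 168 147 133 133 109  78  78]
174 [ 83 150 135 133 133 127  77  78]
180 [ 79 129 134 133 132 131  89  98]
186 [132 130 133 133 132 133  77  77]
192 [158 130 133 132 132 134  77  77]
198 [111 131 133 132 132 134  77  76]
204 [152 132 133 132 131 135  76  76]
210 [164 132 134 133 131 134  76  76]
216 [147 133 134 133 131 133  77  76]
222 [ 86 134 133 134 132 132  84  76]
228 [ 76 134 134 135 132 132  95  76]
234 [102 135 134 135 132 131 108  76]
240 [144 136 135 136 133 132 126 170]
246 [154 137 135 136 134 131 131 149]
252 [150 137 135 136 133 132 133 148]
258 [147 138 135 136 134 132 135 147]
0.8 79.0; 0.9 96.0; 1.0 113.0; 1.1 130.0; 1.2 147.0; 1.3 164.0; 1.4 181.0; 1.5 199.0; 1.6 216.0; 1.7 233.0; 1.8 251.0;
```

{"fn": "play_rows", "kwargs": {
  "slide": [
    [0,0,-0.5],
    [0,0,-1.0],
    [0,0,-0.5],
    [0,0,0],
    [0,0,0]
  ],
  "turn": [0,0,0,0,0],
  "claw": 0.373
}}

```text
t: 19.12
ee_pos: [622.2, -4.7, 339.9]
orientation: [3.141, -0.001, 0.213]
ft_force: [0.3, 0.6, -1.9]
gripper_width: 27.6
grip_force: 5.0
```

{"fn": "play_rows", "kwargs": {
  "slide": [
    [0,0,0],
    [0,0,0]
  ],
  "turn": [0,0],
  "claw": 0.371
}}

```text
t: 19.28
ee_pos: [622.1, -4.7, 339.0]
orientation: [-3.141, 0.001, 0.213]
ft_force: [0.7, -0.1, -1.0]
gripper_width: 27.6
grip_force: 3.5
```

```bash
python3 tip.py|sed -n '1,40p'
```

```text
3.476778231561184 [622.1  -4.7 339. ] [ 0.057 -0.077  0.039]
150 [175 174 173 172 135  79  78  78]
156 [175 174 172 171  79  78  79  78]
162 [174  79  79  78  78  77  77  76]
168 [82 78 77 77 77 77 76 76]
174 [ 81  86  91  93 101 104  96  88]
180 [170  77  77  77  76  76  76  76]
186 [169  77  76  76  76  76  76  75]
192 [167  95  76  75  76  76  75  75]
198 [166  76  75  76  76  75  75  75]
204 [163  76  79 110  76  75  75  75]
210 [161 104 119 120 119  84  75  75]
216 [ 82 106 120 119 119 101  74  75]
222 [ 75 113 120 119 118 116  75  76]
228 [160 118 120 118 118 118  76  75]
234 [155 118 120 119 119 119  75 150]
240 [155 119 120 119 118 120  75 149]
246 [153 120 121 120 119 120  76 148]
252 [152 121 121 121 120 119 140 147]
258 [150 122 121 121 120 119 120 145]
0.8 79.0; 0.9 96.0; 1.0 113.0; 1.1 130.0; 1.2 147.0; 1.3 164.0; 1.4 182.0; 1.5 199.0; 1.6 216.0; 1.7 233.0; 1.8 251.0;
```

{"fn": "play_rows", "kwargs": {
  "slide": [
    [0,0,-2.0],
    [-0.2,-1.5,-2.5],
    [-0.3,-2.5,-2.5],
    [-0.35,-3.1,-2.0],
    [-0.35,-3.1,0],
    [-0.35,-3.1,0],
    [-0.35,-3.1,0],
    [-0.35,-3.1,0],
    [-0.35,-3.1,0],
    [-0.35,-3.1,0],
    [-0.35,-3.1,0],
    [-0.35,-3.1,0]
  ],
  "turn": [0,0,0,0,0,0,0,0,0,0,0,0],
  "claw": 0.388
}}

```text
t: 20.33
ee_pos: [518.7, 300.8, 429.0]
orientation: [3.141, 0.0, 0.213]
ft_force: [0.3, -0.1, -1.5]
gripper_width: 27.1
grip_force: 19.2
```

{"fn": "play_rows", "kwargs": {
  "slide": [
    [-0.3,-3.1,0],
    [-0.2,-3.1,0],
    [-0.2,-2.6,0],
    [0,0,0],
    [0,0,0],
    [0,0,0]
  ],
  "turn": [0,0,0,0,0,0]
}}

```text
t: 20.83
ee_pos: [494.1, 383.7, 428.9]
orientation: [3.141, 0.001, 0.213]
ft_force: [-0.6, 0.1, -2.5]
gripper_width: 27.3
grip_force: 19.2
```

```bash
python3 tip.py|sed -n '1p;6,20p'; python3 - <<'E'
from h import *
s=manip.sense();x,y,z=s['ee_pos'];yw=s['orientation'][2];d=np.array([506.5-x,354.6-y]);print(d,'tool',d[0]*np.cos(yw)+d[1]*np.sin(yw),d[0]*np.sin(yw)-d[1]*np.cos(yw))
E
```

```text
19.234288036823273 [494.1 383.7 428.9] [-0.064  0.052 -0.017]
174 [ 62 102 239  73  61  61  65  86]
180 [ 62  87 111 103  61  63  95  96]
186 [ 87  61  81  62  60  58 120 104]
192 [ 89  60  59  59  60  59 108  59]
198 [ 89  60  60  59  60  58 123  58]
204 [ 89  59  79  60  60  59 104  95]
210 [114  99 116 116 116  82  91  95]
216 [121 105 116 115 114 106 107 104]
222 [190 110 115 115 114 117 188 189]
228 [211 114 116 114 114 113 181 193]
234 [185 115 116 115 115 115 183 187]
240 [183 115 116 115 114 116 187 184]
246 [195 116 116 116 115 116 189 182]
252 [189 117 117 117 115 115 183 185]
258 [180 118 117 118 116 115 133 179]
[ 12.18957065 -28.68607802] tool 5.869844632438296 30.61080902174659
```

{"fn": "play_rows", "kwargs": {
  "slide": [
    [0.1,1.0,0],
    [0.2,2.06,0],
    [0,0,0],
    [0,0,1.0],
    [0,0,1.5],
    [0,0,1.5],
    [0,0,1.0],
    [0,0,1.0],
    [0,0,0]
  ],
  "turn": [0,0,0,0,0,0,0,0,0]
}}

```text
t: 21.63
ee_pos: [502.8, 354.2, 366.2]
orientation: [3.14, 0.004, 0.212]
ft_force: [-0.2, -0.1, -1.6]
gripper_width: 27.4
grip_force: 19.2
```

```bash
python3 tip.py|sed -n '1p;6,20p'
```

```text
19.236416816711426 [502.8 354.2 366.2] [-0.021  0.053 -0.034]
174 [103  72  64  63  63  63  62  63]
180 [110 109  62  63  62  75  62  62]
186 [106  92 100 100 100 101  82  61]
192 [ 99 100  99 100 100 103 115  61]
198 [100 108 125 127 112  75 124  60]
204 [104  75  61  60  61  60  94  60]
210 [114  95 119 120 119  62  60  60]
216 [127 107 120 119 119 107 100 123]
222 [126 112 119 119 119 111 100 124]
228 [111 117 119 118 118 117 100 127]
234 [102 119 120 118 117 119 129 158]
240 [197 118 120 119 118 120 190 198]
246 [194 119 121 120 118 119 192 196]
252 [190 121 121 120 120 119 178 195]
258 [195 121 122 122 119 119 143 190]
```

{"fn": "play_rows", "kwargs": {
  "slide": [
    [0.1,0,0.7],
    [0.1,0,1.0],
    [0.1,0,1.0],
    [0,0,0.7],
    [0,0,0.3],
    [0,0,0],
    [0,0,0]
  ],
  "turn": [0,0,0,0,0,0,0]
}}

```text
t: 22.27
ee_pos: [506.4, 355.4, 332.1]
orientation: [3.141, 0.0, 0.213]
ft_force: [-0.1, -0.4, -1.5]
gripper_width: 27.4
grip_force: 19.2
```

{"fn": "play_rows", "kwargs": {
  "slide": [
    [0,0,0],
    [0,0,0],
    [0,0,0],
    [0,0,0]
  ],
  "turn": [0,0,0,0],
  "claw": 0.369
}}

```text
t: 22.6
ee_pos: [506.5, 355.5, 332.8]
orientation: [-3.141, -0.001, 0.213]
ft_force: [-0.1, 0.1, -2.1]
gripper_width: 27.6
grip_force: 2.1
```

{"fn": "play_rows", "kwargs": {
  "slide": [
    [0,0,0],
    [0,0,0],
    [0,0,0],
    [0,0,-1.0],
    [0,0,-2.0],
    [0,0,-3.0],
    [0,0,-3.0],
    [0,0,0]
  ],
  "turn": [0,0,0,0,0,0,0,0],
  "claw": 0.1
}}

```text
t: 23.27
ee_pos: [507.9, 356.4, 431.2]
orientation: [-3.137, -0.012, 0.213]
ft_force: [1.9, 0.7, 1.2]
gripper_width: 39.9
grip_force: 0.0
```

```bash
python3 eye.py 477.5,416,166 506.5,354.6,166 | head -12; python3 - <<'E'
from h import *
s=manip.sense();x,y,z=s['ee_pos'];yw=s['orientation'][2]
d=np.array([530.8-x,-88.6-y]);print('to rod2',d[0]*np.cos(yw)+d[1]*np.sin(yw),d[0]*np.sin(yw)-d[1]*np.cos(yw))
E
```

```text
[507.9 356.4 431.2] 0.213
477.5,416,166 area 212 px [241. 252.] at [485.5 415.7] tool slide cm [-0.94 -6.27]
477.5,416,166 area 335 px [258. 292.] at [457.4 398.9] tool slide cm [-4.04 -5.22]
506.5,354.6,166 area 95 px [356. 215.] at [529.4 341.5] tool slide cm [1.78 1.91]
506.5,354.6,166 area 204 px [327. 234.] at [512.3 358.1] tool slide cm [ 0.46 -0.07]
to rod2 -71.15693688635469 439.6248326450042
```

{"fn": "play_rows", "kwargs": {
  "slide": [
    [-0.25,1.6,0],
    [-0.5,3.2,0],
    [-0.5,3.2,0],
    [-0.5,3.2,0],
    [-0.5,3.2,0],
    [-0.5,3.2,1.5],
    [-0.5,3.2,1.5],
    [-0.5,3.2,1.5],
    [-0.5,3.2,1.5],
    [-0.5,3.2,1.5],
    [-0.5,3.2,1.5],
    [-0.5,3.2,1.5]
  ],
  "turn": [0,0,0,0,0,0,0,0,0,0,0,0]
}}

```text
t: 24.32
ee_pos: [526.4, -18.6, 315.4]
orientation: [-3.141, 0.003, 0.213]
ft_force: [-0.2, 0.4, 0.7]
gripper_width: 39.7
grip_force: 0.0
```

{"fn": "play_rows", "kwargs": {
  "slide": [
    [-0.5,3.2,1.5],
    [-0.5,3.2,1.0],
    [-0.35,0.8,0],
    [0,0,0],
    [0,0,0],
    [0,0,0]
  ],
  "turn": [0,0,0,0.02,0,0],
  "claw": 0
}}

```text
t: 24.82
ee_pos: [529.8, -88.9, 292.7]
orientation: [-3.141, -0.0, 0.193]
ft_force: [1.4, -0.1, 1.3]
gripper_width: 44.1
grip_force: 0.0
```

```bash
python3 eye.py 530.8,-88.6 529.5,-162
```

```text
[529.8 -88.9 292.7] 0.193
530.8,-88.6 area 768 px [300. 217.] at [535.4 -68.1] tool slide cm [ 0.95 -1.93]
530.8,-88.6 area 443 px [344. 216.] at [542.3 -99.3] tool slide cm [1.03 1.27]
530.8,-88.6 area 357 px [356. 222.] at [ 539.2 -108.6] tool slide cm [0.54 2.12]
530.8,-88.6 area 359 px [324. 228.] at [530.3 -87. ] tool slide cm [ 0.09 -0.18]
530.8,-88.6 area 670 px [314. 253.] at [509.9 -82.9] tool slide cm [-1.84 -0.97]
530.8,-88.6 area 43 px [356. 250.] at [ 518.  -113.4] tool slide cm [-1.63  2.18]
529.5,-162 area 453 px [396. 229.] at [ 539.7 -139.3] tool slide cm [0.   5.14]
529.5,-162 area 326 px [420. 248.] at [ 529.2 -160.9] tool slide cm [-1.44  7.06]
529.5,-162 area 55 px [396. 253.] at [ 521.9 -144. ] tool slide cm [-1.83  5.26]
```

{"fn": "play_rows", "kwargs": {
  "slide": [
    [0.1,-0.15,2.0],
    [0,0,3.0],
    [0,0,3.0],
    [0,0,2.2],
    [0,0,1.3],
    [0,0,0.5],
    [0,0,0],
    [0,0,0]
  ],
  "turn": [0,0,0,0,0,0,0,0]
}}

```text
t: 25.53
ee_pos: [531.3, -87.2, 173.2]
orientation: [3.141, -0.001, 0.194]
ft_force: [-0.3, -0.1, 0.5]
gripper_width: 43.8
grip_force: 0.0
```

{"fn": "play_rows", "kwargs": {
  "slide": [
    [0,0,0],
    [0,0,0],
    [0,0,0],
    [0,0,0],
    [0,0,0]
  ],
  "turn": [0,0,0,0,0],
  "claw": 0.385
}}

```text
t: 25.95
ee_pos: [531.4, -88.1, 173.7]
orientation: [3.141, -0.002, 0.193]
ft_force: [-0.8, 2.0, 6.4]
gripper_width: 27.1
grip_force: 15.4
```

{"fn": "play_rows", "kwargs": {
  "slide": [
    [0,0,0],
    [0.15,0,-1.5],
    [0.15,0,-1.5],
    [0.45,0,-1.5],
    [0.45,0,-1.45],
    [0.75,0,-1.4],
    [0.75,0,-1.4],
    [1.0,0,-1.2],
    [1.0,0,-1.2],
    [1.25,0,-1.0],
    [1.25,0,-1.0],
    [1.4,0,-0.7]
  ],
  "turn": [0,0,0,0,0,0,0,0,0,0,0,0],
  "claw": 0.377
}}

```text
t: 26.95
ee_pos: [615.2, -71.6, 311.5]
orientation: [3.141, 0.0, 0.192]
ft_force: [0.4, -0.1, -1.7]
gripper_width: 27.4
grip_force: 8.5
```

{"fn": "play_rows", "kwargs": {
  "slide": [
    [1.4,0,-0.7],
    [0,0,-0.5],
    [0,0,-1.0],
    [0,0,-0.5],
    [0,0,0],
    [0,0,0]
  ],
  "turn": [0,0,0,0,0,0],
  "claw": 0.373
}}

```text
t: 27.45
ee_pos: [628.2, -69.0, 338.2]
orientation: [3.141, -0.0, 0.192]
ft_force: [0.1, -0.4, -1.8]
gripper_width: 27.7
grip_force: 5.0
```

{"fn": "play_rows", "kwargs": {
  "slide": [
    [0,0,0],
    [0,0,0],
    [0,0,0]
  ],
  "turn": [0,0,0],
  "claw": 0.371
}}

```text
t: 27.7
ee_pos: [628.4, -68.9, 337.3]
orientation: [-3.141, 0.001, 0.193]
ft_force: [0.7, -0.0, -1.9]
gripper_width: 27.4
grip_force: 3.5
```

```bash
python3 tip.py
```

```text
3.479602262377739 [628.4 -68.9 337.3] [ 0.031 -0.053 -0.018]
150 [177 176 174 173  80  79  79  78]
156 [177 176 175 173  79  78  78  77]
162 [177  79  80  79  79  78  78  77]
168 [138  79  79  78  78  77  77  77]
174 [79 78 78 78 77 76 77 84]
180 [164  78 114 115  77  77  76  76]
186 [171 126 128 126 126  76  76  76]
192 [169 125 127 125 125  85  76  76]
198 [167 124 126 126 125 103  76  75]
204 [165 125 126 124 124 117  76  76]
210 [163 125 125 125 124 124  75  75]
216 [ 99 124 126 125 124 127  76  76]
222 [ 76 125 126 126 124 126  76  76]
228 [117 126 126 126 124 127 102  94]
234 [157 127 127 127 126 127 150 151]
240 [156 128 127 128 125 125 145 150]
246 [155 129 127 128 126 125 126 149]
252 [153 129 128 129 127 125 122 149]
258 [148 130 128 129 127 125 126 147]
0.8 79.0; 0.9 96.0; 1.0 113.0; 1.1 130.0; 1.2 147.0; 1.3 164.0; 1.4 181.0; 1.5 199.0; 1.6 216.0; 1.7 233.0; 1.8 251.0;
```

{"fn": "play_rows", "kwargs": {
  "slide": [
    [0,0,0],
    [0,0,0],
    [0,0,0]
  ],
  "turn": [0,0,0],
  "claw": 0.3695
}}

```text
t: 28.0
ee_pos: [628.8, -68.8, 337.8]
orientation: [-3.142, 0.0, 0.193]
ft_force: [-0.0, 0.4, -1.1]
gripper_width: 28.1
grip_force: 2.4
```

```bash
python3 tip.py|sed -n '1p;6,16p'; python3 - <<'E'
from h import *
s=manip.sense();x,y,z=s['ee_pos'];yw=s['orientation'][2]
d=np.array([535.5-x,293.2-y]);print('to s3',d[0]*np.cos(yw)+d[1]*np.sin(yw),d[0]*np.sin(yw)-d[1]*np.cos(yw))
E
```

```text
2.4124307557940483 [628.8 -68.8 337.8] [0.023 0.059 0.013]
174 [78 78 78 77 80 83 87 92]
180 [113  77  77  77  76  76  76  77]
186 [171  77  77  77  77  76  76  76]
192 [169  78 105 115  81  75  76  76]
198 [168 123 124 123 123  76  76  75]
204 [165 122 123 123 122  85  76  75]
210 [164 121 122 121 121 104  75  75]
216 [ 76 122 123 121 122 120  75  76]
222 [ 76 123 123 122 122 122  76  76]
228 [ 91 123 123 123 121 123  88  81]
234 [157 123 124 123 121 124 131 151]
to s3 -22.2108115773501 -373.17767972624137
```

{"fn": "play_rows", "kwargs": {
  "slide": [
    [0,0,-2.0],
    [-0.2,-1.5,-2.5],
    [-0.3,-2.5,-2.5],
    [-0.35,-3.0,-2.0],
    [-0.3,-3.0,0],
    [-0.3,-3.0,0],
    [-0.3,-3.0,0],
    [-0.3,-3.0,0],
    [-0.3,-3.0,0],
    [-0.3,-3.0,0],
    [-0.3,-3.0,0],
    [-0.3,-3.0,0]
  ],
  "turn": [0,0,0,0,0,0,0,0,0,0,0,0],
  "claw": 0.388
}}

```text
t: 29.05
ee_pos: [536.8, 230.6, 428.0]
orientation: [-3.142, -0.0, 0.193]
ft_force: [1.4, 0.2, -0.7]
gripper_width: 27.3
grip_force: 19.9
```

{"fn": "play_rows", "kwargs": {
  "slide": [
    [-0.3,-3.0,0],
    [-0.3,-2.0,0],
    [-0.05,-1.0,0],
    [0,0,0],
    [0,0,0],
    [0,0,0]
  ],
  "turn": [0,0,0,0,0,0]
}}

```text
t: 29.55
ee_pos: [520.0, 285.9, 427.8]
orientation: [3.141, 0.0, 0.192]
ft_force: [0.1, -0.6, -2.0]
gripper_width: 27.2
grip_force: 19.9
```

```bash
python3 tip.py|sed -n '1p;6,16p'; python3 - <<'E'
from h import *
s=manip.sense();x,y,z=s['ee_pos'];yw=s['orientation'][2]
d=np.array([535.5-x,293.2-y]);print('to s3',d[0]*np.cos(yw)+d[1]*np.sin(yw),d[0]*np.sin(yw)-d[1]*np.cos(yw))
E
```

```text
19.850572049617767 [520.  285.9 427.8] [-0.016  0.019 -0.048]
174 [124 218 125 106  66 128  62  62]
180 [ 97  63  97  64  61 114  61  61]
186 [154  65  62 105  62  74  61  60]
192 [241  84  92 114  94 100  78  61]
198 [232 122 123 121 121 100 125  60]
204 [ 94 121 121 122 121 118 116 110]
210 [115 121 122 120 120 147 186 191]
216 [184 121 121 121 121 118 189 191]
222 [190 121 122 121 120 121 184 191]
228 [186 122 122 122 121 122 191 194]
234 [189 123 123 122 120 123 189 190]
to s3 16.523047258359558 -4.435511253799858
```

{"fn": "play_rows", "kwargs": {
  "slide": [
    [0,-0.1,1.0],
    [0,0,1.2],
    [0,0,1.0],
    [0,0,1.0],
    [0,0,1.0],
    [0,0,1.0],
    [0,0,0]
  ],
  "turn": [0,0,0,0,0,0,0]
}}

```text
t: 30.18
ee_pos: [518.6, 287.3, 362.4]
orientation: [3.14, 0.005, 0.193]
ft_force: [-0.3, -0.6, -1.2]
gripper_width: 27.1
grip_force: 19.8
```

```bash
python3 tip.py|sed -n '1p;6,20p'
```

```text
19.84988361597061 [518.6 287.3 362.4] [-0.014  0.007  0.042]
174 [ 97 102 103 103 103 104  62  62]
180 [102 102 112 129 130 112  70  62]
186 [129  91  62  63  63  62 124  61]
192 [ 93  66 113 117  72  62 130  61]
198 [ 92 125 126 125 125  61 122  61]
204 [ 93 124 125 124 125 105 105  61]
210 [118 124 125 123 124 113 103  97]
216 [128 124 125 124 124 121 117 130]
222 [127 125 125 124 124 125 109 110]
228 [189 125 126 126 124 126 190 197]
234 [197 126 126 125 124 126 194 199]
240 [196 127 127 127 124 126 196 197]
246 [190 128 127 128 125 125 189 193]
252 [198 130 128 129 126 125 147 190]
258 [192 129 128 129 127 124 124 199]
```

{"fn": "play_rows", "kwargs": {
  "slide": [
    [0.3,0,0.7],
    [0.4,0,0.8],
    [0.4,-0.1,0.8],
    [0.3,-0.1,0.6],
    [0.2,0,0.3],
    [0,0,0],
    [0,0,0]
  ],
  "turn": [0,0,0,0,0,0,0]
}}

```text
t: 30.82
ee_pos: [534.7, 292.8, 333.2]
orientation: [3.141, 0.001, 0.193]
ft_force: [-1.2, 0.0, -1.0]
gripper_width: 27.1
grip_force: 19.9
```

{"fn": "play_rows", "kwargs": {
  "slide": [
    [0,0,0],
    [0,0,0],
    [0,0,0],
    [0,0,0]
  ],
  "turn": [0,0,0,0],
  "claw": 0.369
}}

```text
t: 31.15
ee_pos: [534.9, 293.0, 334.5]
orientation: [-3.141, -0.001, 0.193]
ft_force: [0.8, -0.2, -2.1]
gripper_width: 27.6
grip_force: 2.1
```

{"fn": "play_rows", "kwargs": {
  "slide": [
    [0,0,0],
    [0,0,0],
    [0,0,0],
    [0,0,-1.0],
    [0,0,-2.0],
    [0,0,-3.0],
    [0,0,-3.0],
    [0,0,0],
    [0,0,0]
  ],
  "turn": [0,0,0,0,0,0,0,0,0],
  "claw": 0.1
}}

```text
t: 31.9
ee_pos: [535.5, 293.2, 427.9]
orientation: [-3.14, -0.006, 0.193]
ft_force: [-0.2, -0.3, -0.3]
gripper_width: 39.7
grip_force: 0.0
```

```bash
python3 eye.py 477.5,416,166 506.5,354.6,166 535.5,293.2,166| head -12; python3 - <<'E'
from h import *
s=manip.sense();x,y,z=s['ee_pos'];yw=s['orientation'][2]
d=np.array([529.5-x,-161-y]);print('to rod1',d[0]*np.cos(yw)+d[1]*np.sin(yw),d[0]*np.sin(yw)-d[1]*np.cos(yw))
E
```

```text
[535.5 293.2 427.9] 0.193
477.5,416,166 area 150 px [158. 270.] at [486.3 415. ] tool slide cm [ -2.49 -12.9 ]
477.5,416,166 area 446 px [155. 313.] at [447.6 417.6] tool slide cm [ -6.24 -13.89]
506.5,354.6,166 area 185 px [232. 253.] at [512.6 357.5] tool slide cm [-1.02 -6.74]
506.5,354.6,166 area 265 px [256. 291.] at [486.3 336.3] tool slide cm [-4.   -5.16]
535.5,293.2,166 area 58 px [300. 209.] at [552.5 315.4] tool slide cm [ 2.1  -1.85]
535.5,293.2,166 area 101 px [354. 212.] at [557.8 279. ] tool slide cm [1.92 1.82]
535.5,293.2,166 area 211 px [323. 229.] at [541.8 297.7] tool slide cm [ 0.71 -0.31]
to rod1 -92.28694330603247 444.5170600962994
```

{"fn": "play_rows", "kwargs": {
  "slide": [
    [-0.3,1.6,0],
    [-0.65,3.2,0],
    [-0.65,3.2,0],
    [-0.65,3.2,0],
    [-0.65,3.2,0],
    [-0.65,3.2,1.5],
    [-0.65,3.2,1.5],
    [-0.65,3.2,1.5],
    [-0.65,3.2,1.5],
    [-0.65,3.2,1.5],
    [-0.65,3.2,1.5],
    [-0.65,3.2,1.5]
  ],
  "turn": [0,0,0,0,0,0,0,0,0,0,0,0]
}}

```text
t: 32.95
ee_pos: [530.4, -84.6, 316.5]
orientation: [-3.141, 0.003, 0.193]
ft_force: [1.2, -0.5, 0.0]
gripper_width: 39.8
grip_force: 0.0
```

{"fn": "play_rows", "kwargs": {
  "slide": [
    [-0.65,3.2,1.5],
    [-0.65,3.2,1.0],
    [-0.45,1.2,0],
    [0,0,0],
    [0,0,0],
    [0,0,0]
  ],
  "turn": [0,0,0,-0.1,0,0],
  "claw": 0
}}

```text
t: 33.45
ee_pos: [528.9, -160.5, 293.3]
orientation: [-3.14, 0.001, 0.29]
ft_force: [-0.4, 1.4, 0.1]
gripper_width: 44.1
grip_force: 0.0
```

```bash
python3 eye.py 529.2,-161
```

```text
[ 528.9 -160.5  293.3] 0.29
529.2,-161 area 437 px [301. 211.] at [ 536.4 -138.5] tool slide cm [ 1.35 -1.89]
529.2,-161 area 655 px [352. 213.] at [ 544.9 -174.4] tool slide cm [1.14 1.79]
529.2,-161 area 358 px [325. 227.] at [ 529.3 -158.9] tool slide cm [ 0.08 -0.14]
```

{"fn": "play_rows", "kwargs": {
  "slide": [
    [0.1,-0.15,2.0],
    [0,0,3.0],
    [0,0,3.0],
    [0,0,2.2],
    [0,0,1.3],
    [0,0,0.5],
    [0,0,0],
    [0,0,0]
  ],
  "turn": [0,0,0,0,0,0,0,0]
}}

```text
t: 34.17
ee_pos: [530.8, -158.7, 174.8]
orientation: [3.141, -0.001, 0.293]
ft_force: [0.2, 0.9, -0.4]
gripper_width: 43.9
grip_force: 0.0
```

{"fn": "play_rows", "kwargs": {
  "slide": [
    [0,0,0],
    [0,0,0],
    [0,0,0],
    [0,0,0],
    [0,0,0]
  ],
  "turn": [0,0,0,0,0],
  "claw": 0.385
}}

```text
t: 34.58
ee_pos: [530.8, -159.1, 175.3]
orientation: [3.14, -0.002, 0.293]
ft_force: [-0.4, 0.4, 5.8]
gripper_width: 27.4
grip_force: 13.8
```

{"fn": "play_rows", "kwargs": {
  "slide": [
    [0,0,0],
    [0.15,0,-1.5],
    [0.15,0,-1.5],
    [0.45,0,-1.5],
    [0.45,0,-1.45],
    [0.75,0,-1.4],
    [0.75,0,-1.4],
    [1.0,0,-1.2],
    [1.0,0,-1.2],
    [1.25,0,-1.0],
    [1.25,0,-1.0],
    [1.4,0,-0.7]
  ],
  "turn": [0,0,0,0,0,0,0,0,0,0,0,0],
  "claw": 0.377
}}

```text
t: 35.58
ee_pos: [612.6, -133.9, 313.0]
orientation: [3.142, 0.0, 0.293]
ft_force: [-0.1, 0.6, -1.4]
gripper_width: 27.5
grip_force: 8.2
```

{"fn": "play_rows", "kwargs": {
  "slide": [
    [1.4,0,-0.7],
    [0,0,-0.5],
    [0,0,-1.0],
    [0,0,-0.5],
    [0,0,0],
    [0,0,0]
  ],
  "turn": [0,0,0,0,0,0],
  "claw": 0.373
}}

```text
t: 36.08
ee_pos: [625.2, -130.2, 339.7]
orientation: [3.141, -0.0, 0.292]
ft_force: [0.2, 0.6, -1.7]
gripper_width: 27.3
grip_force: 5.0
```

{"fn": "play_rows", "kwargs": {
  "slide": [
    [0,0,0],
    [0,0,0],
    [0,0,0]
  ],
  "turn": [0,0,0],
  "claw": 0.37
}}

```text
t: 36.33
ee_pos: [625.4, -130.0, 338.8]
orientation: [-3.141, 0.001, 0.293]
ft_force: [-0.3, 0.2, -1.1]
gripper_width: 27.9
grip_force: 2.8
```

```bash
python3 tip.py; python3 - <<'E'
from h import *
s=manip.sense();x,y,z=s['ee_pos'];yw=s['orientation'][2]
d=np.array([564.5-x,232-y]);print('to s4',d[0]*np.cos(yw)+d[1]*np.sin(yw),d[0]*np.sin(yw)-d[1]*np.cos(yw))
E
```

```text
2.7537990733981133 [ 625.4 -130.   338.8] [-0.025 -0.017  0.015]
150 [181 181 180 178 177 137  80  80]
156 [179 204 222 214 184  80  80  80]
162 [178 173 128 158 100  79  80  89]
168 [176  80  80  80  79  79  79  79]
174 [80 81 79 80 79 79 79 78]
180 [79 80 79 78 78 77 78 77]
186 [173 141  78  78  78  78  77  76]
192 [171  78  78  78  77  77  77  77]
198 [170 120 101 121 119  89  77  77]
204 [168 133 124 125 123 121  76  77]
210 [173 142 124 123 122 122  76  76]
216 [165  85 124 123 122 122  88  78]
222 [ 77 100 124 122 122 124  76  76]
228 [ 77 106 124 123 121 123  76  76]
234 [ 76 117 125 123 122 122  79  76]
240 [ 76 121 125 124 122 122 143 157]
246 [ 76 122 125 124 123 122 125 224]
252 [ 77 123 126 125 123 122 120 170]
258 [ 76 125 126 125 124 122 124 149]
0.8 79.0; 0.9 96.0; 1.0 113.0; 1.1 130.0; 1.2 147.0; 1.3 164.0; 1.4 181.0; 1.5 199.0; 1.6 216.0; 1.7 233.0; 1.8 251.0; to s4 46.06084581354022 -364.19418389035513
```

{"fn": "play_rows", "kwargs": {
  "slide": [
    [0,0,-2.0],
    [0.15,-1.5,-2.5],
    [0.2,-2.5,-2.5],
    [0.3,-3.0,-2.0],
    [0.3,-3.0,0],
    [0.3,-3.0,0],
    [0.3,-3.0,0],
    [0.3,-3.0,0],
    [0.3,-3.0,0],
    [0.3,-3.0,0],
    [0.3,-3.0,0],
    [0.3,-3.0,0]
  ],
  "turn": [0,0,0,0,0,0,0,0,0,0,0,0],
  "claw": 0.388
}}

```text
t: 37.38
ee_pos: [564.9, 177.0, 429.2]
orientation: [3.142, 0.0, 0.293]
ft_force: [0.5, 0.1, -1.8]
gripper_width: 27.4
grip_force: 19.2
```

{"fn": "play_rows", "kwargs": {
  "slide": [
    [0.25,-3.0,0],
    [0,-1.9,0],
    [0,-0.5,0],
    [0,0,0],
    [0,0,0],
    [0,0,0]
  ],
  "turn": [0,0,0,0,0,0]
}}

```text
t: 37.88
ee_pos: [552.6, 227.1, 429.2]
orientation: [3.141, 0.0, 0.292]
ft_force: [0.2, 0.1, -1.9]
gripper_width: 27.1
grip_force: 19.2
```

```bash
python3 tip.py|sed -n '1p;6,16p'; python3 - <<'E'
from h import *
s=manip.sense();x,y,z=s['ee_pos'];yw=s['orientation'][2]
d=np.array([564.5-x,232-y]);print('to s4',d[0]*np.cos(yw)+d[1]*np.sin(yw),d[0]*np.sin(yw)-d[1]*np.cos(yw))
E
```

```text
19.178284406661987 [552.6 227.1 429.2] [0.003 0.003 0.   ]
174 [ 65 101 100 102 101 105  68 110]
180 [239 244 159 119  72  64 102 109]
186 [169  90  63 110  62  61 129 106]
192 [ 92  91  63 109  61  61 128  83]
198 [ 62  99 100 121 121 107 123  65]
204 [ 62 188 123 123 122 120 115  61]
210 [ 64 161 123 122 122 121 147 109]
216 [198 175 123 122 122 123 199 109]
222 [194 159 124 122 122 123 190 200]
228 [195 135 124 123 121 122 201 193]
234 [196 122 125 123 122 122 188 201]
to s4 12.769779582920192 -1.4654558941769098
```

{"fn": "play_rows", "kwargs": {
  "slide": [
    [0,-0.1,1.0],
    [0,0,1.3],
    [0,0,1.0],
    [0,0,1.0],
    [0,0,1.0],
    [0,0,1.0],
    [0,0,0]
  ],
  "turn": [0,0,0,0,0,0,0]
}}

```text
t: 38.52
ee_pos: [551.1, 228.6, 362.9]
orientation: [3.141, 0.005, 0.293]
ft_force: [-0.3, 0.1, -2.5]
gripper_width: 27.2
grip_force: 19.2
```

```bash
python3 tip.py|sed -n '1p;6,20p'
```

```text
19.18851524591446 [551.1 228.6 362.9] [-0.001  0.113 -0.025]
174 [ 66  65  65  68  78  95 102  65]
180 [111 104 104 104 105 105 106  63]
186 [103 103 105 109 119 127 134  94]
192 [129 113  84  74  64  65  64 130]
198 [133  93  68 119 112  66  64 132]
204 [133  93 127 127 126 125  62 132]
210 [121  93 127 126 125 126 104 132]
216 [ 75  98 127 125 125 126 104 123]
222 [ 65 116 127 126 125 126 105 109]
228 [173 123 127 126 125 126 150 122]
234 [207 130 128 126 125 126 196 115]
240 [201 126 129 127 126 125 187 113]
246 [199 125 129 128 126 126 141 117]
252 [205 127 130 129 127 125 124 116]
258 [201 129 129 129 128 126 128 146]
```

Inside the mouth; lower and release, then look at the link and the stand.

{"fn": "play_rows", "kwargs": {
  "slide": [
    [0.2,0,0.7],
    [0.3,0,0.8],
    [0.3,0,0.8],
    [0.3,0,0.6],
    [0.2,0,0.3],
    [0,0,0],
    [0,0,0]
  ],
  "turn": [0,0,0,0,0,0,0]
}}

```text
t: 39.15
ee_pos: [564.5, 232.8, 333.8]
orientation: [3.141, 0.001, 0.293]
ft_force: [-0.7, -0.6, -1.3]
gripper_width: 27.6
grip_force: 19.2
```

{"fn": "play_rows", "kwargs": {
  "slide": [
    [0,0,0],
    [0,0,0],
    [0,0,0],
    [0,0,0]
  ],
  "turn": [0,0,0,0],
  "claw": 0.369
}}

```text
t: 39.48
ee_pos: [564.6, 232.9, 335.0]
orientation: [-3.141, -0.001, 0.293]
ft_force: [-0.3, 0.1, -1.4]
gripper_width: 27.5
grip_force: 2.1
```

{"fn": "play_rows", "kwargs": {
  "slide": [
    [0,0,0],
    [0,0,0],
    [0,0,0],
    [0,0,-1.0],
    [0,0,-2.0],
    [0,0,-3.0],
    [0,0,-3.0],
    [0,0,0],
    [0,0,0]
  ],
  "turn": [0,0,0,0,0,0,0,0,0],
  "claw": 0.1
}}

```text
t: 40.23
ee_pos: [565.2, 233.1, 428.4]
orientation: [-3.141, -0.007, 0.293]
ft_force: [-0.2, -0.6, -0.2]
gripper_width: 40.0
grip_force: 0.0
```

```bash
python3 eye.py 477.5,416,166 506.5,354.6,166 535.5,293.2,166 564.5,232,166| head -14; python3 - <<'E'
from h import *
s=manip.sense();x,y,z=s['ee_pos'];yw=s['orientation'][2]
d=np.array([428-x,5.7-y]);print('to link',d[0]*np.cos(yw)+d[1]*np.sin(yw),d[0]*np.sin(yw)-d[1]*np.cos(yw),s['joint_pos'])
E
```

```text
[565.2 233.1 428.4] 0.293
477.5,416,166 area 142 px [ 87. 265.] at [486.2 415. ] tool slide cm [ -2.31 -19.7 ]
477.5,416,166 area 307 px [ 57. 302.] at [436.2 450.3] tool slide cm [ -6.08 -24.52]
506.5,354.6,166 area 127 px [150. 256.] at [513.3 357.2] tool slide cm [ -1.39 -13.38]
535.5,293.2,166 area 172 px [231. 244.] at [542.5 296.9] tool slide cm [-0.34 -6.77]
535.5,293.2,166 area 80 px [258. 287.] at [515.8 270.7] tool slide cm [-3.64 -5.03]
564.5,232,166 area 102 px [301. 212.] at [578.7 255.2] tool slide cm [ 1.93 -1.73]
564.5,232,166 area 56 px [349. 216.] at [585.4 223.5] tool slide cm [1.66 1.5 ]
564.5,232,166 area 202 px [326. 231.] at [570.9 235.5] tool slide cm [ 0.61 -0.07]
to link -196.38852334596038 178.03615797906463 [3.50335645e-01 1.30123642e-01 1.72320379e+00 5.68716572e-06
 1.28558075e+00 1.62835958e+00]
```

{"fn": "play_rows", "kwargs": {
  "slide": [
    [-1.0,0.9,0],
    [-2.2,2.0,0],
    [-2.2,2.0,0],
    [-2.2,2.0,0],
    [-2.2,2.0,0],
    [-2.2,2.0,0],
    [-2.2,2.0,0],
    [-2.2,2.0,0],
    [-2.2,2.0,0],
    [-1.0,0.9,0]
  ],
  "turn": [0,0,0,0,0,0,0,0,0,0],
  "claw": 0
}}

```text
t: 41.12
ee_pos: [425.3, 3.5, 422.2]
orientation: [-3.141, 0.005, 0.291]
ft_force: [-0.5, 1.1, 0.2]
gripper_width: 44.2
grip_force: 0.0
```

{"fn": "play_rows", "kwargs": {
  "slide": [
    [0,0,1.0],
    [0,0,1.0],
    [0,0,1.0],
    [0,0,1.0],
    [0,0,1.0],
    [0,0,1.0],
    [0,0,1.0],
    [0,0,1.0],
    [0,0,1.0],
    [0,0,1.0],
    [0,0,1.0],
    [0,0,0]
  ],
  "turn": [-0.121,-0.121,-0.121,-0.121,-0.121,-0.121,-0.121,-0.121,-0.121,-0.121,-0.12,0]
}}

```text
t: 42.12
ee_pos: [425.6, 5.5, 310.6]
orientation: [-3.134, -0.001, 1.626]
ft_force: [-1.5, -0.7, -1.1]
gripper_width: 44.1
grip_force: 0.0
```

{"fn": "play_rows", "kwargs": {
  "slide": [
    [0,0,0],
    [0,0,0]
  ],
  "turn": [0,0]
}}

```text
t: 42.28
ee_pos: [427.6, 5.6, 314.0]
orientation: [-3.14, -0.0, 1.62]
ft_force: [-0.2, 0.3, 0.8]
gripper_width: 43.9
grip_force: 0.0
```

```bash
python3 eye.py 423.5,90.6,9 432.4,-79.2,9; python3 - <<'E'
from h import *
s=manip.sense();x,y,z=s['ee_pos'];yw=s['orientation'][2]
d=np.array([428-x,5.7-y]);print('to link',d[0]*np.cos(yw)+d[1]*np.sin(yw),d[0]*np.sin(yw)-d[1]*np.cos(yw))
b=capture('side');m=camera_model('side')
for e in [(423.5,90.6,15),(432.4,-79.2,15)]:
    u,v=proj('side',e,m);r,c=int(v),int(u);print(u.round(),v.round());print(b.mean(2)[r-8:r+9:2,c-8:c+9:2].astype(int))
i=capture('wrist');cv2.imwrite('pics/l1.png',i[:,:,::-1])
E
```

```text
[427.6   5.6 314. ] 1.62
432.4,-79.2,9 area 228 px [328. 318.] at [432.7 -82.9] tool slide cm [-8.87  0.08]
to link 0.0594096356612192 -0.003150686163437998
340.0 310.0
[[166 162 167 162 179 228 225 232 113]
 [165 163 156 159 160 232 235 167 154]
 [164 160 156 170  80 102 114 103 162]
 [161 161 169 194 125 186 122 141 161]
 [162 155 193  75  16  48 192 158 158]
 [157 164 177  72  75  69 195 146 165]
 [165 166  93 200 204 196 105 158 152]
 [162 161 119  91  92  91 137 158 153]
 [153 156 153 165 171 167 163 160 163]]
359.0 263.0
[[ 85  82  76  69 148  84  22  19 108]
 [ 82  81  81  82  83  11  24   9 155]
 [ 82  83  84  82  79  13  22  38 170]
 [ 80  79  80  98  69  52  17  76  78]
 [ 82  82  96  55   8  27 100  81  83]
 [ 83  81  91  81  39  56 194  63  75]
 [ 83  82  70  69 101  98  76 166 166]
 [ 82  79 127 133  91  84 139 160 157]
 [ 80 105 120 118 112 146 169 162 154]]
```

{"fn": "play_rows", "kwargs": {
  "slide": [
    [0,0,2.0],
    [0,0,3.0],
    [0,0,3.0],
    [0,0,3.0],
    [0,0,2.0],
    [0,0,1.0],
    [0,0,0.4],
    [0,0,0],
    [0,0,0]
  ],
  "turn": [0,0,0,0,0,0,0,0,0]
}}

```text
t: 43.18
ee_pos: [429.1, 5.8, 171.5]
orientation: [3.14, 0.0, 1.623]
ft_force: [-0.7, 1.2, 0.4]
gripper_width: 44.4
grip_force: 0.0
```

{"fn": "play_rows", "kwargs": {
  "slide": [
    [0,0,0],
    [0,0,0],
    [0,0,0],
    [0,0,0],
    [0,0,0],
    [0,0,0],
    [0,0,0],
    [0,0,0]
  ],
  "turn": [0,0,0,0,0,0,0,0],
  "claw": 1
}}

```text
t: 43.85
ee_pos: [428.6, 5.8, 171.0]
orientation: [3.141, 0.0, 1.623]
ft_force: [-2.1, 0.0, 6.6]
gripper_width: 17.8
grip_force: 30.0
```

{"fn": "play_rows", "kwargs": {
  "slide": [
    [0,0,-1.5],
    [0,0,-3.0],
    [0,0,-3.0],
    [0,0,-3.0],
    [0,0,-3.0],
    [0,0,-1.5],
    [0,0,0],
    [0,0,0]
  ],
  "turn": [0,0,0,0,0,0,0,0]
}}

```text
t: 44.52
ee_pos: [428.2, 5.8, 320.5]
orientation: [3.14, 0.0, 1.623]
ft_force: [-0.7, -0.7, -2.3]
gripper_width: 17.6
grip_force: 30.0
```

```bash
python3 - <<'E'
from h import *
s=manip.sense();x,y,z=s['ee_pos'];yw=s['orientation'][2]
d=np.array([586.7-x,-312.7-y]);print('to cradle',d[0]*np.cos(yw)+d[1]*np.sin(yw),d[0]*np.sin(yw)-d[1]*np.cos(yw))
E
```

```text
to cradle -326.30564541277215 141.71253692067282
```

{"fn": "play_rows", "kwargs": {
  "slide": [
    [-1.4,0.6,0],
    [-2.9,1.26,0],
    [-2.9,1.26,0],
    [-2.9,1.26,0],
    [-2.9,1.26,0],
    [-2.9,1.26,0],
    [-2.9,1.26,0],
    [-2.9,1.26,0],
    [-2.9,1.26,0],
    [-2.9,1.26,0],
    [-2.9,1.26,0],
    [-2.2,1.0,0]
  ],
  "turn": [0,0,0,0,0,0,0,0,0,0,0,0]
}}

```text
t: 45.52
ee_pos: [586.7, -314.2, 316.3]
orientation: [-3.137, -0.002, 1.622]
ft_force: [0.4, 0.1, -0.7]
gripper_width: 17.9
grip_force: 30.0
```

{"fn": "play_rows", "kwargs": {
  "slide": [
    [0,0,0],
    [0,0,0],
    [0,0,0],
    [0,0,0],
    [0,0,0]
  ],
  "turn": [0.118,0.118,0,0,0]
}}

```text
t: 45.93
ee_pos: [586.4, -311.9, 318.2]
orientation: [-3.138, -0.001, 1.39]
ft_force: [-0.2, -0.5, -2.0]
gripper_width: 17.8
grip_force: 30.0
```

```bash
python3 - <<'E'
from h import *
s=manip.sense();x,y,z=s['ee_pos'];yw=s['orientation'][2];m=camera_model('wrist');i=capture('wrist')
C=np.array([586.7,-312.7]);d=C-[x,y];print(s['ee_pos'],yw,s['grip_force'],'to cradle',d[0]*np.cos(yw)+d[1]*np.sin(yw),d[0]*np.sin(yw)-d[1]*np.cos(yw))
a=np.array([np.cos(1.387),np.sin(1.387)]);n=np.array([-a[1],a[0]])
j=i[:,:,::-1].copy()
for sx in(-38,38):
    for h in(-19,19): cv2.drawMarker(j,tuple(int(q) for q in proj('wrist',[*(C+sx*a+h*n),78],m)),(0,0,255),0,8)
for e in(-85,85): cv2.drawMarker(j,tuple(int(q) for q in proj('wrist',[*(np.array([x,y])+e*np.array([np.cos(yw),np.sin(yw)])),z-162],m)),(0,255,0),0,8)
cv2.imwrite('pics/l2.png',j)
E
```

```text
[ 586.36583785 -311.85402286  318.1899738 ] 1.3899089571125347 29.996581077575684 to cradle -0.7720579339875066 0.48090354103472854
```

View pics/l2.png

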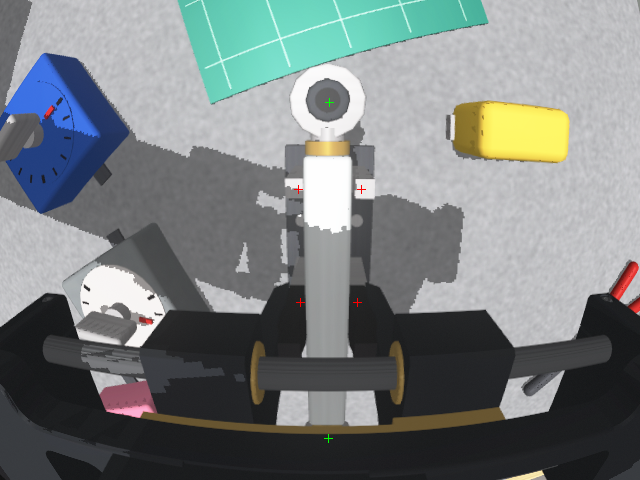

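{"fn": "play_rows", "kwargs": {
  "slide": [
    [0,0.05,1.5],
    [0,0,2.0],
    [0,0,2.0],
    [0,0,1.5],
    [0,0,1.0],
    [0,0,0.6],
    [0,0,0],
    [0,0,0]
  ],
  "turn": [0,0,0,0,0,0,0,0]
}}

```text
t: 46.65
ee_pos: [587.6, -312.4, 234.7]
orientation: [3.141, 0.0, 1.387]
ft_force: [-1.3, -0.6, -2.3]
gripper_width: 17.6
grip_force: 30.0
```

{"fn": "play_rows", "kwargs": {
  "slide": [
    [0,0,0.2],
    [0,0,0],
    [0,0,0]
  ],
  "turn": [0,0,0]
}}

```text
t: 46.9
ee_pos: [587.8, -312.7, 233.3]
orientation: [3.14, 0.001, 1.387]
ft_force: [0.1, 0.4, -1.0]
gripper_width: 17.4
grip_force: 30.0
```

{"fn": "play_rows", "kwargs": {
  "slide": [
    [0,0,0.2],
    [0,0,0.15],
    [0,0,0],
    [0,0,0]
  ],
  "turn": [0,0,0,0]
}}

```text
t: 47.23
ee_pos: [587.6, -312.6, 229.1]
orientation: [3.141, 0.0, 1.387]
ft_force: [0.0, -0.5, -1.0]
gripper_width: 18.0
grip_force: 30.0
```

{"fn": "play_rows", "kwargs": {
  "slide": [
    [0,0,0],
    [0,0,0],
    [0,0,0],
    [0,0,0],
    [0,0,-1.0],
    [0,0,-3.0],
    [0,0,-3.0],
    [0,0,-3.0],
    [0,0,-2.0],
    [0,0,0],
    [0,0,0]
  ],
  "turn": [0,0,0,0,0,0,0,0,0,0,0],
  "claw": 0.2
}}

```text
t: 48.15
ee_pos: [588.0, -312.7, 351.5]
orientation: [3.137, 0.001, 1.387]
ft_force: [0.7, 0.2, -0.3]
gripper_width: 35.4
grip_force: 0.0
```

```bash
python3 - <<'E'
from h import *
s=manip.sense();x,y,z=s['ee_pos'];yw=s['orientation'][2];m=camera_model('wrist');i=capture('wrist')
C=np.array([586.7,-312.7]);a=np.array([np.cos(1.387),np.sin(1.387)])
for e in(-85,85):
  for cam in('wrist','side'):
    im=i if cam=='wrist' else capture('side')
    P=[*(C+e*a),67+6]
    u,v=proj(cam,P,m if cam=='wrist' else None);u,v=int(u),int(v);R=30 if cam=='wrist' else 9
    if v+R>480: continue
    g=cv2.cvtColor(im,cv2.COLOR_RGB2GRAY)[v-R:v+R,u-R:u+R]
    n,l,st,c=cv2.connectedComponentsWithStats((g<90).astype(np.uint8))
    for k in range(1,n):
        if 8<st[k,4]<1500: print(e,cam,'area',st[k,4],'exp',u,v,'got',(c[k]+[u-R,v-R]).round(),onz(cam,c[k]+[u-R,v-R],67+3,m if cam=='wrist' else None).round(1),'want',(C+e*a).round(1))
d=np.array([400.5-x,-349-y]);print('to timer',d[0]*np.cos(yw)+d[1]*np.sin(yw),d[0]*np.sin(yw)-d[1]*np.cos(yw),s['joint_pos'])
E
```

```text
-85 wrist area 262 exp 324 330 got [325. 330.] [ 571.4 -398.3] want [ 571.2 -396.3]
-85 wrist area 120 exp 324 330 got [324. 358.] [ 564.8 -426.7] want [ 571.2 -396.3]
-85 side area 18 exp 353 166 got [347. 158.] [ 607.  -428.5] want [ 571.2 -396.3]
-85 side area 21 exp 353 166 got [354. 167.] [ 572.9 -400. ] want [ 571.2 -396.3]
-85 side area 11 exp 353 166 got [354. 171.] [ 565.8 -382.4] want [ 571.2 -396.3]
85 side area 45 exp 324 198 got [322. 191.] [ 622.9 -256.4] want [ 602.2 -229.1]
85 side area 14 exp 324 198 got [324. 199.] [ 604.5 -230.6] want [ 602.2 -229.1]
85 side area 13 exp 324 198 got [331. 200.] [ 583.3 -231.8] want [ 602.2 -229.1]
85 side area 28 exp 324 198 got [326. 205.] [ 589.3 -206.3] want [ 602.2 -229.1]
to timer -69.94172906135044 -177.65318671596236 [-5.26258311e-01  2.81286370e-01  1.68216155e+00  2.06459108e-05
  1.17363967e+00 -3.42277230e-01]
```

{"fn": "play_rows", "kwargs": {
  "slide": [
    [-0.5,-1.2,0],
    [-1.1,-2.8,0],
    [-1.1,-2.8,0],
    [-1.1,-2.8,0],
    [-1.1,-2.8,0],
    [-1.1,-2.8,0],
    [-1.0,-2.6,0],
    [0,0,0],
    [0,0,0]
  ],
  "turn": [0,0,0,0,0,0,0,0,0],
  "claw": 0
}}

```text
t: 49.05
ee_pos: [397.6, -348.6, 347.5]
orientation: [-3.14, -0.001, 1.384]
ft_force: [0.4, 0.7, 0.2]
gripper_width: 44.3
grip_force: 0.0
```

{"fn": "play_rows", "kwargs": {
  "slide": [
    [0,0,0],
    [0,0,0],
    [0,0,0],
    [0,0,0],
    [0,0,0],
    [0,0,0],
    [0,0,0],
    [0,0,0],
    [0,0,0],
    [0,0,0],
    [0,0,0],
    [0,0,0]
  ],
  "turn": [-0.1173,-0.1173,-0.1173,-0.1173,-0.1173,-0.1173,-0.1173,-0.1173,-0.1173,-0.1173,-0.1173,-0.1173]
}}

```text
t: 50.05
ee_pos: [400.4, -348.4, 348.0]
orientation: [3.141, -0.001, 2.801]
ft_force: [0.2, -0.2, 0.5]
gripper_width: 44.0
grip_force: 0.0
```

{"fn": "play_rows", "kwargs": {
  "slide": [
    [0,0,1.0],
    [0,0,1.0],
    [0,0,0],
    [0,0,0]
  ],
  "turn": [0,0,0,0]
}}

```text
t: 50.38
ee_pos: [399.4, -348.1, 326.9]
orientation: [3.14, -0.003, 2.793]
ft_force: [-0.6, 0.6, -0.7]
gripper_width: 44.1
grip_force: 0.0
```

```bash
python3 - <<'E'
from h import *
s=manip.sense();x,y,z=s['ee_pos'];yw=s['orientation'][2];m=camera_model('wrist');i=capture('wrist')
print(s['ee_pos'],yw,s['joint_pos'][5])
d=np.array([400.4-x,-349.2-y]);print('to timer',d[0]*np.cos(yw)+d[1]*np.sin(yw),d[0]*np.sin(yw)-d[1]*np.cos(yw))
u,v=proj('wrist',[400.4,-349.2,90],m).astype(int);print(u,v)
hsv=cv2.cvtColor(i,cv2.COLOR_RGB2HSV)
red=((hsv[:,:,0]<8)|(hsv[:,:,0]>172))&(hsv[:,:,1]>120)&(hsv[:,:,2]>90)
n,l,st,c=cv2.connectedComponentsWithStats(red.astype(np.uint8))
for k in range(1,n):
    if st[k,4]>15 and np.hypot(*(c[k]-[u,v]))<120: q=onz('wrist',c[k],53,m);print('red',st[k,4],c[k].round(),q.round(1),'angle',np.arctan2(q[1]+349,q[0]-400.4))
g=i.mean(2)
for r in range(v-60,v+50,6): print(r,g[r:r+2,u-42:u+43:7].mean(0).astype(int))
E
```

```text
[ 399.36761131 -348.10542631  326.87440405] 2.792767979970706 -1.98599062506538
to timer -1.3443313389115927 -0.675789333275577
325 253
193 [206 251 251 251 251 251 251 251 251 251 251 251 252]
199 [250 212 251 251 251 251 251 251 251 251 251 251 251]
205 [250 250 250 250 251 251 219 251 251 251 251 251 251]
211 [249 250 250 250 250 236 115 118 251 251 250 250 250]
217 [249 249 250 250 250 198 119 123 250 153 153 153 152]
223 [234 151 152 153 216 153 214 226 177 153 153 152 152]
229 [151 151 152 152 152 106 219 231 107 153 152 152 151]
235 [151 150 152 152 152 131 216 232 129 152 152 151 151]
241 [150 150 150 151 151 130 126 129 128 151 151 151 150]
247 [149 149 150 151 150 130 126 129 127 151 150 150 150]
253 [149 149 149 149 150 150 124 129 150 150 150 150 150]
259 [ 65 148 149 150 150 149 123 128 150 150 149 150 149]
265 [148 149 148 149 149 149 122 127 149 149 149 149 149]
271 [113 148 148 148 148 148 121 127 148 148 149 142 148]
277 [ 93 125  63 148 148 137 119 126 135 149 148  46 120]
283 [107  96 101 147 147  47 119 127  47 148 148 100 146]
289 [106 111  97  97 100 131 136 128 132 100  95 193 200]
295 [110 111  94  96  96  98  97  96  97  92 199 203 194]
301 [108 107 109  93  98  98  98  97  97 112 194 192 198]
```

{"fn": "play_rows", "kwargs": {
  "slide": [
    [-0.1,0,1.5],
    [0,0,2.5],
    [0,0,2.5],
    [0,0,1.8],
    [0,0,1.0],
    [0,0,0.5],
    [0,0,0],
    [0,0,0]
  ],
  "turn": [0,0,0,0,0,0,0,0]
}}

```text
t: 51.1
ee_pos: [401.0, -349.5, 231.7]
orientation: [-3.141, 0.001, 2.794]
ft_force: [0.3, 0.5, 0.8]
gripper_width: 43.9
grip_force: 0.0
```

{"fn": "play_rows", "kwargs": {
  "slide": [
    [0,0,0],
    [0,0,0],
    [0,0,0],
    [0,0,0],
    [0,0,0],
    [0,0,0],
    [0,0,0]
  ],
  "turn": [0,0,0,0,0,0,0],
  "claw": 1
}}

```text
t: 51.68
ee_pos: [401.4, -347.8, 231.4]
orientation: [3.138, 0.001, 2.793]
ft_force: [4.2, 7.8, 3.8]
gripper_width: 10.2
grip_force: 30.1
```

```bash
python3 - <<'E'
from h import *
s=manip.sense();print(s['torque'],s['joint_pos'][5])
a=capture('side');m=camera_model('side');g=cv2.cvtColor(a,cv2.COLOR_RGB2GRAY)
for p in [(477.5,416),(506.5,354.6),(535.5,293.2),(564.5,232)]:
    u,v=proj('side',[*p,166],m).astype(int);print(u,v,g[v-8:v+11:3,u-6:u+9:2].min(),g[v-8:v+11:3,u-6:u+9:2].max())
cv2.imwrite('pics/s3.png',a[:,:,::-1])
E
```

```text
[ 1.25912581 -0.77520451  0.01002081] -1.9872422591018954
264 376 15 202
265 349 37 216
265 323 43 237
266 300 7 228
```

{"fn": "play_rows", "kwargs": {
  "slide": [
    [0,0.15,0],
    [0,0,0],
    [0,0,0],
    [0,0,0],
    [0,0,0],
    [0,0,0],
    [0,0,0],
    [0,0,0],
    [0,0,0],
    [0,0,0],
    [0,0,0],
    [0,0,0]
  ],
  "turn": [0,0.06,0.115,0.115,0.115,0.115,0.115,0.115,0.115,0.115,0.115,0.115]
}}

```text
t: 52.73
ee_pos: [401.1, -347.6, 231.4]
orientation: [-3.141, 0.0, 1.579]
ft_force: [-0.8, 1.3, 3.9]
gripper_width: 9.8
grip_force: 30.0
```

{"fn": "play_rows", "kwargs": {
  "slide": [
    [0,0,0],
    [0,0,0],
    [0,0,0],
    [0,0,0],
    [0,0,0],
    [0,0,0],
    [0,0,0],
    [0,0,0],
    [0,0,0],
    [0,0,0],
    [0,0,0],
    [0,0,0]
  ],
  "turn": [0.115,0.115,0.115,0.115,0.115,0.115,0.115,0.115,0.115,0.115,0.115,0.115]
}}

```text
t: 53.73
ee_pos: [400.6, -347.3, 231.4]
orientation: [-3.14, 0.002, 0.199]
ft_force: [-3.8, 3.4, 7.3]
gripper_width: 9.9
grip_force: 30.1
```

```bash
python3 - <<'E'
from h import *
s=manip.sense();print(s['torque'],s['ft_force'],s['joint_pos'],s['gripper_width'])
E
```

```text
[0.528617   0.49529688 0.09511442] [-3.78456518  3.42779674  7.27020817] [-7.61070326e-01  1.68016430e-01  2.06874982e+00 -4.60994762e-04
  9.06940087e-01  6.10936847e-01] 9.881729449657177
```

{"fn": "play_rows", "kwargs": {
  "slide": [
    [0,0,0],
    [0,0,0],
    [0,0,0],
    [0,0,0],
    [0,0,0],
    [0,0,0],
    [0,0,0],
    [0,0,0],
    [0,0,0],
    [0,0,0],
    [0,0,0],
    [0,0,0]
  ],
  "turn": [0.115,0.115,0.115,0.115,0.115,0.115,0.115,0.115,0.1,0.1,0.1,0.05]
}}

```text
t: 54.73
ee_pos: [400.9, -346.7, 231.4]
orientation: [3.141, 0.003, -1.069]
ft_force: [-2.4, 7.0, 7.7]
gripper_width: 10.7
grip_force: 30.6
```

```bash
python3 - <<'E'
from h import *
s=manip.sense();print(s['torque'],s['ft_force'],s['joint_pos'],s['gripper_width'])
E
```

```text
[1.10979134 0.23604733 0.62179112] [-2.44581199  6.95928735  7.70068416] [-7.60311682e-01  1.67890114e-01  2.06893408e+00  7.72417003e-04
  9.07518965e-01  1.87883340e+00] 10.667135224805715
```

{"fn": "play_rows", "kwargs": {
  "slide": [
    [0,0,0],
    [0,0,0],
    [0,0,0],
    [0,0,0]
  ],
  "turn": [0,0,0,0]
}}

```text
t: 55.07
ee_pos: [400.9, -346.7, 231.4]
orientation: [3.141, 0.003, -1.064]
ft_force: [-2.2, 6.3, 7.5]
gripper_width: 10.4
grip_force: 30.3
```

{"fn": "play_rows", "kwargs": {
  "slide": [
    [0,0,0],
    [0,0,0],
    [0,0,0],
    [0,0,0],
    [0,0,0],
    [0,0,-1.5],
    [0,0,-3.0],
    [0,0,-3.0],
    [0,0,-3.0],
    [0,0,-2.0],
    [0,0,0],
    [0,0,0]
  ],
  "turn": [0,0,0,0,0,0,0,0,0,0,0,0],
  "claw": 0
}}

```text
t: 56.07
ee_pos: [401.4, -348.1, 357.1]
orientation: [-3.141, -0.003, -1.066]
ft_force: [-0.6, 0.4, 0.3]
gripper_width: 44.0
grip_force: 0.0
```

```bash
python3 - <<'E'
from h import *
s=manip.sense();x,y,z=s['ee_pos'];m=camera_model('wrist');i=capture('wrist');print(s['ee_pos'],s['orientation'][2])
u,v=proj('wrist',[401,-347.5,90],m).astype(int);print(u,v)
g=i.mean(2)
for r in range(v-50,v+42,6): print(r,g[r:r+2,u-42:u+43:7].mean(0).astype(int))
a=capture('side');ms=camera_model('side');g2=cv2.cvtColor(a,cv2.COLOR_RGB2GRAY);b=cv2.cvtColor(cv2.imread('pics/s3.png'),cv2.COLOR_BGR2GRAY)
# change since before winding at link and rods
for p in [(477.5,416,150),(506.5,354.6,150),(535.5,293.2,150),(564.5,232,150),(571.2,-396.3,67),(602.2,-229.1,67)]:
    u,v=proj('side',p,ms).astype(int);print(p,np.abs(g2[v-12:v+12,u-10:u+10].astype(int)-b[v-12:v+12,u-10:u+10]).mean().round(1))
# link eyes race
for e,P in [(-85,(571.2,-396.3,73)),(85,(602.2,-229.1,73))]:
    u,v=proj('side',P,ms).astype(int);G=g2[v-9:v+9,u-9:u+9];n,l,st,c=cv2.connectedComponentsWithStats((G<90).astype(np.uint8));print(e,(u,v),[(st[k,4],(c[k]+[u-9,v-9]).round(1)) for k in range(1,n) if st[k,4]>8])
E
```

```text
[ 401.39852193 -348.07368623  357.07638511] -1.0657840987735194
326 237
187 [105 153 153 131 153 152 152 153 153 153 153  63 138]
193 [115 152 153 152 153 153 153 153 153 153 154 145 153]
199 [153 119 152 153 153 153 129 154 154 153 153 154 153]
205 [153 153 153 153 154 102 107 154 154 154 154 154 141]
211 [153 153 153 153 153 121 132 150 154 155 155 154 154]
217 [144 153 182 154 154 120 134 119 155 155 155 155 154]
223 [153 152 246 253 253 118 134 115 251 253 253 241 155]
229 [153 154 154 253 253 169 135 109 251 253 253 253 253]
235 [152 154 154 253 253 205 134 115 253 253 253 253 253]
241 [153 153 154 253 253 244 134 122 253 253 253 253 235]
247 [163 154 154 166 253 253 237 199 253 253 253 253 252]
253 [220 154 154 155 252 252 237 203 253 252 253 252 252]
259 [181 153 154 154 242 252 234 210 252 252 250 242 187]
265 [181 105 152 154 179 252 231 217  89 252 252 190 189]
271 [175 165 105 111 152 252 247 251 180 222 187 186 186]
277 [187 191 195 202 105 100 183 185 184 186 188 188 186]
(477.5, 416, 150) 0.5
(506.5, 354.6, 150) 0.6
(535.5, 293.2, 150) 0.5
(564.5, 232, 150) 0.6
(571.2, -396.3, 67) 0.5
(602.2, -229.1, 67) 0.6
-85 (np.int64(353), np.int64(166)) [(np.int32(11), array([353.5, 166.6]))]
85 (np.int64(324), np.int64(198)) [(np.int32(14), array([324. , 198.6])), (np.int32(50), array([327.7, 203.5]))]
```

```bash
python3 -c "
from station import job
print(job.hand_in())"
```

```text
the job is handed in; nothing more can be done
None
```

I handed the job in at about 56 s; the hand-in gave no verdict. By camera checks, all four rods are standing eye-up in the four sockets and the link lies centred on the cradle. The timer key was then wound until the torque jumped at its stop; I didn't read the key's angle.

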